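# Clamp the loose T-section in the free holding block

### The job

Two identical clamp blocks stand on the bench: one already holds a piece of glass-fibre T-section, the other is empty. Swing the empty block's bail lever well back past upright, lay the loose T-section flat in its recess, upright web running lengthways from hinge to handle, then swing the lever fully shut over it and let go. Leave the loaded clamp shut and as it is, and do not disturb the other things on the bench.

Things in the scene. Friction and masses are not known exactly. Their poses are not given: they have to be found in the camera images.
- clamp_a: EMPTY clamp block, fixed, aluminium, x -54 to +102, y +/-50, z 0 to 30 mm. Origin: on the bench under the recess centre; x from handle end (-x) to hinge end (+x), z up. Recess on top: 88 (x) x 78 (y) mm, floor at z = 30 mm, framed by a rim 5 mm high, 6 mm wide. Hinge ears at x = +80, y = +/-44.5 mm rise to z = 56 mm.
- bail_a (a joint): Bail lever of the empty block, rad: 0 = shut (arms level over the recess), 1.57 = arms upright, 1.95 = fully open, leaning back; stays where left (2 to 4 N at the bar moves it). Hinge: level, along the block's y, at the block's x = +80, z = 40.5 mm.
- bail_a_bar (a point): Middle of the lever's cross bar on the empty block: round, 14 mm thick, 76 mm long, parallel to the hinge, 180 mm from it, joining the ends of two 8 x 8 mm arms (52 mm clear between them). Shut, it lies at the block's x = -100, z = 40.5 mm, 39 mm clear of the block's front face, nothing under it. Turns with the lever.
- tee: The LOOSE T-section offcut, cream glass-fibre, about 0.12 kg, lying on its flange on the bench, web up: flange 80 (x) x 70 (y) x 6 mm, web 80 (x) x 10 (y) mm rising to z = 40 mm. Origin: centre of the flange's underside; x along the web. Same either way round. Clamped, the lever's arms lie on the flange either side of the web.
- clamp_b: The LOADED clamp block, the same as the empty one, fixed; leave it alone. Origin and axes likewise.
- bail_b (a joint): Bail lever of the loaded block, rad: 0 = shut (arms level over the recess), 1.57 = arms upright, 1.95 = fully open, leaning back; stays where left (2 to 4 N at the bar moves it). Hinge: level, along the block's y, at the block's x = +80, z = 40.5 mm. Shut; leave it.
- tee_b: A T-section like the loose one, held in the loaded block; leave it. Origin: centre of the flange's underside.
- angle: Bystander: loose cream L-section offcut, 70 (x) x 50 (y) mm, 6 mm thick, one leg upright at y = -22 mm to z = 50 mm. Origin: centre of its underside.
- tube: Bystander: loose cream square-tube offcut, 64 (x) x 40 x 40 mm, lying. Origin: centre of its underside.
- can: Bystander: can, 90 mm across, 115 mm high. Origin: centre of its underside.
- roller: Bystander: laminating roller lying at the left side, about 200 mm long along its x, 26 mm high. Origin: on the bench near its middle.
- brush: Bystander: brush lying at the right side, along its x. Origin: on its underside near the middle.
- cup: Bystander: open white cup, 72 mm across, 85 mm high, at the left side. Origin: centre of its underside.
- hardener: Bystander: white bottle, 56 mm across, 120 mm high, between the arm and the T-section. Origin: centre of its underside.

How it is judged:
By the outcome, as a careful person would: the job done as asked, in the order asked, and still so for the second after the job is handed in, with the robot touching nothing.
It also fails if it takes over 64 s, if anything falls off the work surface, if the arm or the gripper's body presses on something with over 40 N, if the wrist force passes 120 N, or if a joint passes its speed limit or range.

### The arm

A 6-joint arm with a two-finger parallel gripper is mounted at the origin on the work surface. World frame = base frame: x ahead of the robot, y to its left, z up, the work surface at z = 0. Lengths are in m, angles in rad, forces in N, time in s.
With the tool pointing down it reaches from about 0.3 to 0.875 m from the base axis. Payload 6.4 kg.
Tool frame: the origin (TCP) lies at the very end of the fingers, on their centre line; the grasp point (between the pads) lies 19 mm behind it (ctrl.tcp_to_grasp is the distance from the TCP to the grasp point, in m); z points along the fingers, y is the direction in which the jaws open and shut (so a half turn about z gives the same grasp; the last joint's range is limited). The gripper opens to 85 mm and grips with 20 to 120 N. Pads are 22 mm wide; open, the fingers measure 114 mm over their backs; the gripper's body (76 mm by 85 mm) begins 54 mm behind the grasp point. The pads swing forward as they close: fully open they stand 13 mm farther back than shut.
Start: joints at [1.139, 0.181, 1.607, -0, 1.354, -0.206], TCP at [0.129, 0.56, 0.203] pointing down, gripper open.
Joint ranges: [-2.99, 2.99], [-0.89, 2.07], [0.3, 2.58], [-1.14, 4.28], [0, 2.63], [-3.12, 3.12]. Speed limits (rad/s): [2.57, 2.57, 3.01, 3.14, 3.14, 3.14].

### API

Orientations are given as a unit quaternion [w, x, y, z].
In Python, from bench import ctrl gives the robot as it stands. The module is installed in compiled form; this text tells all that it offers.
- The arm moves only by the tool drive_tool, never from a script. Its argument "deltas" is a list of rows, each an object with "slide": the shift along the tool's x, y, z as a fraction of full scale, a list of three; "delta_rot": the turn, a rotation vector about the tool's x, y, z as a fraction of full scale, a list of three; "hand": the opening, from 0 (shut) to 1 (fully open). In form: [{"slide": [tx, ty, tz], "delta_rot": [wx, wy, wz], "hand": hand}, ...]. A call has exactly 5 rows; each row shifts and turns the commanded pose from where the row before left it, along the tool's axes as they then stand; what a row does not reach is not made up. Full scale, the value 1, is 50 mm for a shift and 180 degrees for a turn. A row lasts 1/8 s, in which the tool goes at most 62.5 mm and 10.7 degrees, less where a joint would pass 70% of its speed; a pose out of reach is approached as far as the arm can. A call with a number of a shift or a turn outside -1 to 1 is refused whole. A call with a gripper value outside its range is refused whole. The fingers move at their own pace and stop on an object; the grip force is fixed at half the most. Time passes only in rows, so rows that do not move let the fingers close, or fill a call up. It gives the time, the measured TCP pose, the force and the opening at its end, in the units of the state.
- ctrl.get_obs(): the state, without advancing time (a new reading comes with each control period).
- ctrl.camera(name): name is "scene" or "side" or "wrist"; returns a dict with "frame" (400x640x3 uint8, red, green, blue), "mtx" (3x3 intrinsics, pixels), "dist" ([k1, k2, p1, p2, k3] as OpenCV has them; the pictures are not rectified), "R" (3x3) and "t" (3): a world point X has camera coordinates R X + t. Camera axes: x right, y down, z forward; pixel columns grow to the right and rows downward; lengths in m; the calibration is good to about 2 mm. A picture is of the moment at which its call begins. There is no depth.
- ctrl.hand_in(): hands the job in, once; it reports no verdict.
The state is a dict: "time_s": time; "q": joint angles; "dq": joint speeds; "joint_efforts": joint torques, N m; "eef_pos": TCP position; "eef_rot": TCP orientation; "wrist_force": force on the tool from outside, world axes, zero at the start; "torque": the same for the moment, N m; "opening": opening from 0.0 (shut) to 1.0 (fully open).
Only numpy, scipy, OpenCV 4.12 (cv2) and the standard library are available. Lean on these libraries where they do the work, as an engineer would, in place of code of your own. Each camera call takes 0.05 s, during which the arm holds its last target.

## Working session

There is one attempt and no reset: what is moved stays moved. The work goes in short steps, Python scripts to look and compute and a tool call to move; the robot and the scene stay as the last step left them, time stands still between calls to the robot, and variables do not carry over. Pictures are saved under pics/ and viewed, and the job is handed in when it is done.

Besides the shell and the picture viewer there is one more tool, called after "Request:" as name(argument=value, ...) on one line, values as JSON. drive_tool: Moves the arm, as the interface text tells. Its arguments: {"type":"object","properties":{"deltas":{"type":"array","items":{"type":"object","properties":{"slide":{"type":"array","items":{"type":"number"}},"delta_rot":{"type":"array","items":{"type":"number"}},"hand":{"type":"number"}}}}},"required":["deltas"]}

```bash
mkdir -p pics; python3 - <<'E'
from bench import ctrl
import cv2,numpy as np
o=ctrl.get_obs()
print({k:np.round(v,3) for k,v in o.items()})
for n in ("scene","side","wrist"):
    c=ctrl.camera(n); cv2.imwrite(f"pics/{n}0.png",c["frame"][:,:,::-1])
    np.savez(f"{n}0.npz",**{k:np.array(v) for k,v in c.items()})
    print(n,np.round(c["mtx"],1).tolist(),np.round(c["dist"],3),(-np.array(c["R"]).T@c["t"]).round(3), np.array(c["R"])[2].round(2))
E
```

```text
{'time_s': np.float64(0.0), 'q': array([ 1.139,  0.182,  1.608, -0.   ,  1.354, -0.206]), 'dq': array([ 0.   ,  0.   , -0.   , -0.   , -0.001,  0.   ]), 'joint_efforts': array([-0.0000e+00, -4.4488e+01, -3.5133e+01, -0.0000e+00,  9.0000e-03,
        0.0000e+00]), 'eef_pos': array([0.128, 0.56 , 0.202]), 'eef_rot': array([-0.   ,  0.113,  0.994, -0.001]), 'wrist_force': array([-0.197, -0.044,  0.688]), 'torque': array([ 0.002, -0.029, -0.001]), 'opening': np.float64(1.005)}
scene [[423.3, 0.0, 322.6], [0.0, 423.3, 195.1], [0.0, 0.0, 1.0]] [-0.033  0.     0.     0.     0.   ] [ 1.049 -0.748  1.231] [-0.33  0.5  -0.8 ]
side [[367.5, 0.0, 324.8], [0.0, 367.5, 200.3], [0.0, 0.0, 1.0]] [0.026 0.    0.    0.    0.   ] [0.33  0.743 0.712] [ 0.22 -0.73 -0.65]
wrist [[311.2, 0.0, 318.7], [0.0, 311.2, 200.2], [0.0, 0.0, 1.0]] [-0.022  0.     0.     0.     0.   ] [0.059 0.575 0.374] [ 0.27 -0.06 -0.96]
```

View pics/scene0.png

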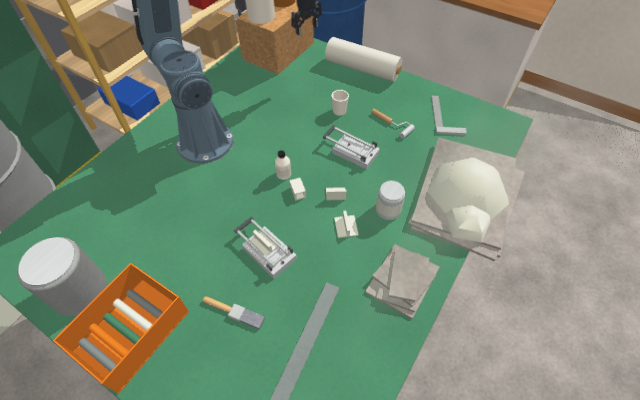

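View pics/side0.png

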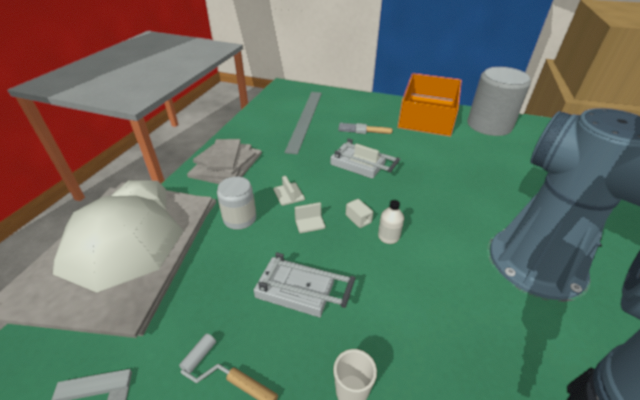

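View pics/wrist0.png

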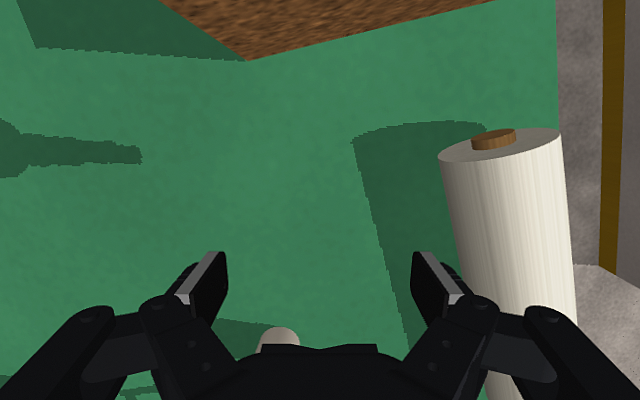

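The scene view shows the empty clamp near px (352,147), with its handle toward the robot, the loaded one near (266,247), and the tee near (346,226). I'll enlarge crops of each.

```bash
python3 - <<'E'
import cv2,numpy as np
def crop(n,x0,y0,w,h,s,out):
    im=cv2.imread(f"pics/{n}.png")[y0:y0+h,x0:x0+w]
    im=cv2.resize(im,None,fx=s,fy=s,interpolation=cv2.INTER_CUBIC)
    for i in range(0,w,10):
        cv2.putText(im,str(x0+i),(i*s,10),0,.33,(0,0,255),1); cv2.line(im,(i*s,12),(i*s,18),(0,0,255),1)
    for j in range(0,h,10):
        cv2.putText(im,str(y0+j),(0,j*s+4),0,.33,(0,255,255),1)
    cv2.imwrite(f"pics/{out}.png",im)
crop("scene0",315,115,75,58,10,"cs_clampA")
crop("side0",245,245,120,75,6,"cd_clampA")
crop("scene0",315,180,60,60,10,"cs_tee")
crop("side0",265,165,75,75,8,"cd_tee")
E
```

```text
(no output)
```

View pics/cs_clampA.png

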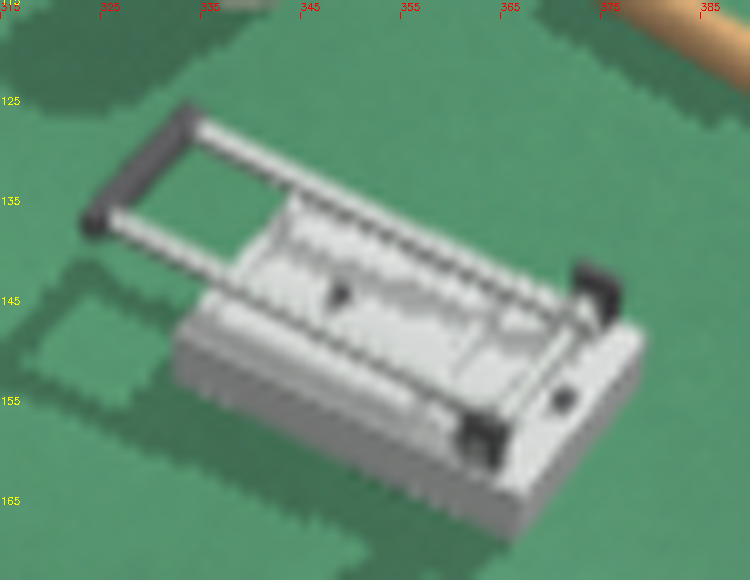

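View pics/cd_clampA.png

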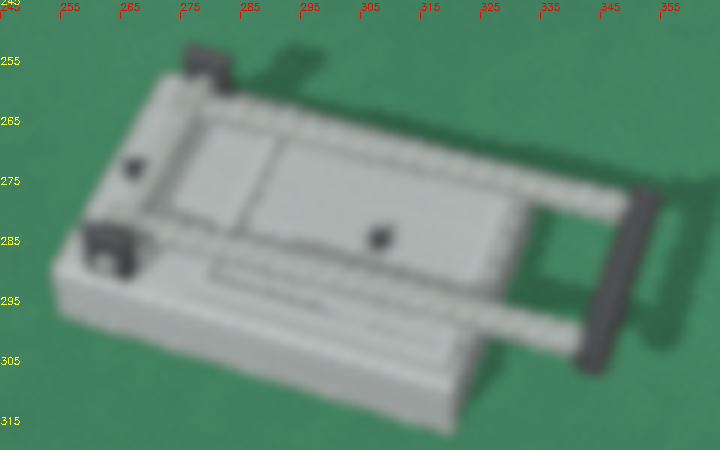

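View pics/cs_tee.png

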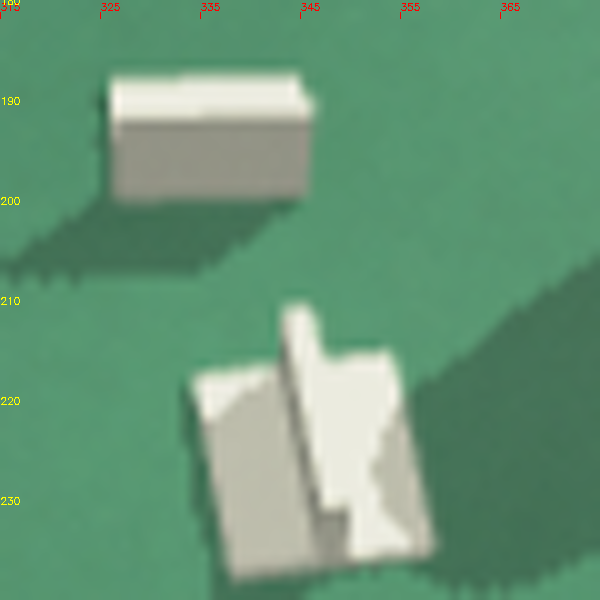

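View pics/cd_tee.png

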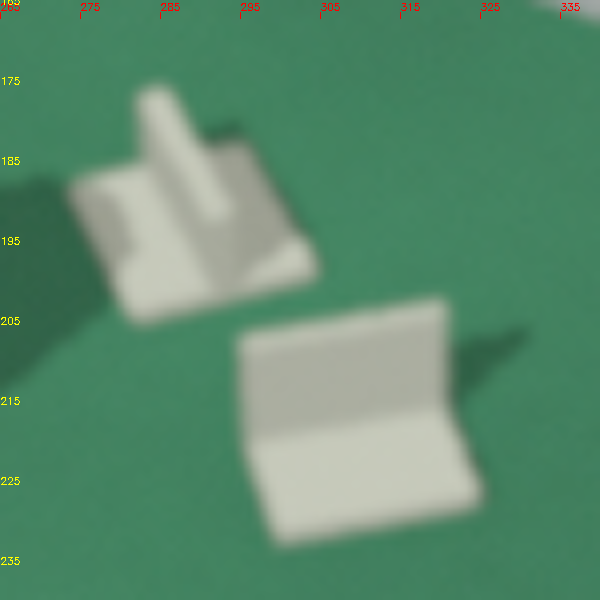

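```bash
cat > h.py <<'E'
import numpy as np,cv2
from scipy.optimize import least_squares
def load(n): 
    d=np.load(n+".npz"); return {k:d[k] for k in d}
def proj(c,X):
    return cv2.projectPoints(np.atleast_2d(X).astype(float),cv2.Rodrigues(c["R"])[0],c["t"].astype(float),c["mtx"],c["dist"])[0][:,0]
def tri(obs):
    f=lambda X: np.concatenate([proj(c,X)[0]-p for c,p in obs])
    r=least_squares(f,[.5,.1,.03]); return r.x,np.abs(r.fun).max()
def fit(obs,x0=(.6,.1,0.),withz=False):
    """obs: list of (cam, model pts Nx3 (m), px Nx2)"""
    def T(p,M):
        cs,sn=np.cos(p[2]),np.sin(p[2]); z=p[3] if withz else 0
        return M@np.array([[cs,sn,0],[-sn,cs,0],[0,0,1]])+[p[0],p[1],z]
    f=lambda p: np.concatenate([(proj(c,T(p,np.array(M)/1000.))-np.array(px)).ravel() for c,M,px in obs])
    r=least_squares(f,list(x0)+([0] if withz else []),loss="soft_l1")
    return r.x,f(r.x).reshape(-1,2)
E
python3 - <<'E'
from h import *
S,D=load("scene0"),load("side0")
cs=lambda L:[(x/10-.5+315,y/10-.5+115) for x,y in L]
ct=lambda L:[(x/10-.5+315,y/10-.5+180) for x,y in L]
da=lambda L:[(x/6-.5+245,y/6-.5+245) for x,y in L]
dt=lambda L:[(x/8-.5+265,y/8-.5+165) for x,y in L]
b=[[102,-50,30],[102,-50,0],[102,50,30],[-54,-50,30],[-54,-50,0],[-100,38,40.5],[-100,-38,40.5]]
pb=cs([(518,492),(512,540),(645,338),(178,335),(178,378),(185,110),(97,222)])
e=[[102,50,30],[102,50,0],[-54,50,30],[-54,50,0],[102,-50,30],[-100,38,40.5],[-100,-38,40.5]]
pe=da([(55,268),(60,315),(462,385),(453,435),(163,77),(592,365),(646,195)])
for wz in (0,1):
    p,r=fit([(S,b,pb),(D,e,pe)],withz=wz); print("clampA",p.round(4)); 
print(r.round(1).tolist())
for i,n in ((5,"bar+y"),(6,"bar-y")): print(n,tri([(S,pb[i]),(D,pe[i])]))
print("c",tri([(S,pb[2]),(D,pe[0])]))
# tee
ts=ct([(298,308),(335,508),(195,375),(393,350),(433,548),(232,572)]) # web far, web near, TL,TR,BR,BL
td=dt([(215,215),(155,90),(315,265),(137,315),(68,185),(248,140)])
for n,a,c in zip("webT webB TL TR BR BL".split(),ts,td): print(n,tri([(S,a),(D,c)]))
m=[[-40,0,40],[40,0,40],[-40,-35,6],[-40,35,6],[40,35,6],[40,-35,6]]
for wz in (0,1):
    p,r=fit([(S,m,ts),(D,m,td)],x0=(.6,-.1,-1.),withz=wz); print("tee",p.round(4)); 
print(r.round(1).tolist())
E
```

```text
clampA [0.5163 0.272  0.0046]
clampA [0.516  0.273  0.0054 0.0029]
[[1.0, -0.3], [1.0, 0.1], [0.7, -1.4], [-0.4, -0.7], [-0.5, 0.3], [0.6, 1.9], [-0.7, 2.3], [-0.4, -0.1], [0.2, 0.1], [-0.7, -0.3], [0.6, -0.7], [0.1, -1.4], [0.4, 1.4], [0.3, 1.5]]
bar+y (array([0.41557064, 0.3121824 , 0.05114968]), np.float64(0.8189201491817926))
bar-y (array([0.4167446 , 0.23814263, 0.05308694]), np.float64(0.1183630854567923))
c (array([0.61844541, 0.32044959, 0.0280918 ]), np.float64(0.3412984757948152))
webT (array([ 0.65980805, -0.01116939,  0.04071481]), np.float64(0.5353652190112257))
webB (array([ 0.71017137, -0.07396237,  0.03983614]), np.float64(0.17131654229882542))
TL (array([ 0.63167044, -0.03415062,  0.00641432]), np.float64(0.16399991217014076))
TR (array([0.68381025, 0.01233774, 0.00538389]), np.float64(0.0015985510198675001))
BR (array([ 0.73724389, -0.0497851 ,  0.0049937 ]), np.float64(0.4498259742525761))
BL (array([ 0.6832624 , -0.09603005,  0.00642957]), np.float64(0.15377609742898812))
tee [ 0.6843 -0.0422 -0.869 ]
tee [ 0.6843 -0.0422 -0.869  -0.    ]
[[0.1, 0.1], [0.3, -0.3], [0.2, 0.1], [0.1, 0.4], [0.3, -0.1], [-0.0, -0.1], [1.0, 0.2], [0.0, 0.2], [0.1, 0.1], [-0.3, -0.5], [0.6, -0.3], [-0.2, 0.3]]
```

```bash
cat >> h.py <<'E'
def ray(c,p,z):
    u=cv2.undistortPoints(np.array([[p]],float),c["mtx"],c["dist"])[0,0]
    d=c["R"].T@np.array([u[0],u[1],1]); o=-c["R"].T@c["t"]
    return (o+d*(z-o[2])/d[2]).round(3)
E
python3 - <<'E'
from h import *
S,D=load("scene0"),load("side0")
cs=lambda L:[(x/10-.5+315,y/10-.5+115) for x,y in L]
da=lambda L:[(x/6-.5+245,y/6-.5+245) for x,y in L]
b=[[102,-50,30],[102,-50,0],[102,50,30],[-54,-50,30],[-54,-50,0]]
pb=cs([(518,492),(512,540),(645,338),(178,335),(178,378)])
e=[[102,50,30],[102,50,0],[-54,50,30],[-54,50,0],[102,-50,30]]
pe=da([(55,268),(60,315),(462,385),(453,435),(163,77)])
for wz in (0,1):
    p,r=fit([(S,b,pb),(D,e,pe)],withz=wz); print("clampA",p.round(4),r.round(1).tolist())
cen=(S["t"],)
print("can top",ray(S,(391,187),.115),"angle",ray(S,(335,198),0),"hard cap",ray(S,(281,154),.12),"hard", ray(D,(391,240),0),"cup",ray(S,(340,95),.085),ray(D,(354,362),.085),"tube",ray(S,(297,190),.02))
for th in (0,.065):
    x,y,yw=p[:3]
    print(th,[proj(c,[x+.08-.18*np.cos(th),y,.0405+.18*np.sin(th)]).round(1) for c in (S,D)])
E
```

```text
clampA [ 0.5159  0.2727 -0.0031] [[0.7, 0.3], [0.6, 0.7], [0.5, -0.7], [-0.5, -0.3], [-0.6, 0.7], [-0.1, 0.2], [0.5, 0.4], [-1.0, 0.4], [0.4, -0.0], [0.6, -0.9]]
clampA [ 0.5158  0.2729 -0.0028  0.0006] [[0.7, 0.2], [0.7, 0.6], [0.6, -0.8], [-0.5, -0.4], [-0.6, 0.5], [-0.2, 0.1], [0.4, 0.3], [-0.9, 0.4], [0.4, -0.1], [0.6, -1.0]]
can top [0.766 0.107 0.115] angle [0.588 0.042 0.   ] hard cap [0.37  0.028 0.12 ] hard [ 0.356  0.047 -0.   ] cup [0.36  0.45  0.085] [0.364 0.437 0.085] tube [ 0.461 -0.014  0.02 ]
0 [array([[328.6, 133.5]]), array([[348.1, 293.1]])]
0.065 [array([[328.7, 131.4]]), array([[348.3, 289.8]])]
```

```bash
cat >> h.py <<'E'
from scipy.spatial.transform import Rotation as Ro, Slerp
def tool(yaw,tilt):
    """yaw: world angle of tool y; tilt (deg): lean about tool x so z gets +(tool y) component"""
    z=np.array([0,0,-1.]); y=np.array([np.cos(yaw),np.sin(yaw),0]); x=np.cross(y,z)
    return Ro.from_matrix(np.c_[x,y,z])*Ro.from_rotvec([-np.radians(tilt),0,0])
def cur():
    from bench import ctrl
    o=ctrl.get_obs(); q=np.array(o["eef_rot"]); return np.array(o["eef_pos"]),Ro.from_quat(q[[1,2,3,0]]),o
def rows(p,R,wps):
    """wps: (pos,Rot,n,hand)"""
    import json; out=[]
    for P,Q,n,h in wps:
        P=np.array(P)
        for k in range(n,0,-1):
            dp=(P-p)/k; rv=(R.inv()*Q).as_rotvec()/k
            s=np.round(R.inv().apply(dp)/.05,2 if n>1 or True else 3)
            w=np.round(rv/np.pi,3); s=s+0.; w=w+0.
            if np.abs(s).max()>1 or np.abs(w).max()>.0595: print("!! limit",s,w)
            out.append(dict(slide=s.tolist(),delta_rot=w.tolist(),hand=h))
            p=p+R.apply(s*.05); R=R*Ro.from_rotvec(w*np.pi)
    while len(out)%5: out.append(dict(slide=[0,0,0],delta_rot=[0,0,0],hand=wps[-1][3]))
    for i in range(0,len(out),5): print(json.dumps(out[i:i+5]).replace('"',"'"))
    print("end",p.round(4),R.as_matrix()[:,2].round(3),"rows",len(out))
E
python3 - <<'E'
from h import *
p,R,o=cur()
T=tool(0,35); rows(p,R,[((.34,.273,.16),T,10,.4)])
E
```

```text
[{'slide': [-0.54, -0.46, 0.08], 'delta_rot': [-0.016, -0.013, 0.041], 'hand': 0.4}, {'slide': [-0.59, -0.4, 0.09], 'delta_rot': [-0.016, -0.013, 0.041], 'hand': 0.4}, {'slide': [-0.64, -0.32, 0.09], 'delta_rot': [-0.017, -0.013, 0.042], 'hand': 0.4}, {'slide': [-0.67, -0.24, 0.1], 'delta_rot': [-0.016, -0.013, 0.041], 'hand': 0.4}, {'slide': [-0.69, -0.16, 0.12], 'delta_rot': [-0.017, -0.013, 0.042], 'hand': 0.4}]
[{'slide': [-0.7, -0.07, 0.15], 'delta_rot': [-0.016, -0.013, 0.041], 'hand': 0.4}, {'slide': [-0.7, 0.01, 0.17], 'delta_rot': [-0.017, -0.013, 0.042], 'hand': 0.4}, {'slide': [-0.68, 0.09, 0.2], 'delta_rot': [-0.016, -0.013, 0.041], 'hand': 0.4}, {'slide': [-0.66, 0.16, 0.24], 'delta_rot': [-0.017, -0.013, 0.042], 'hand': 0.4}, {'slide': [-0.62, 0.23, 0.27], 'delta_rot': [-0.016, -0.013, 0.041], 'hand': 0.4}]
end [0.3398 0.2728 0.1601] [ 0.573  0.    -0.82 ] rows 10
```

Request:
drive_tool(deltas=[{"slide": [-0.54, -0.46, 0.08], "delta_rot": [-0.016, -0.013, 0.041], "hand": 0.4}, {"slide": [-0.59, -0.4, 0.09], "delta_rot": [-0.016, -0.013, 0.041], "hand": 0.4}, {"slide": [-0.64, -0.32, 0.09], "delta_rot": [-0.017, -0.013, 0.042], "hand": 0.4}, {"slide": [-0.67, -0.24, 0.1], "delta_rot": [-0.016, -0.013, 0.041], "hand": 0.4}, {"slide": [-0.69, -0.16, 0.12], "delta_rot": [-0.017, -0.013, 0.042], "hand": 0.4}])

```text
time_s: 0.78
eef_pos: [0.235, 0.4157, 0.1817]
eef_rot: [0.114, 0.423, 0.892, 0.115]
wrist_force: [0.3, 0.2, 0.1]
opening: 0.4
```

Request:
drive_tool(deltas=[{"slide": [-0.7, -0.07, 0.15], "delta_rot": [-0.016, -0.013, 0.041], "hand": 0.4}, {"slide": [-0.7, 0.01, 0.17], "delta_rot": [-0.017, -0.013, 0.042], "hand": 0.4}, {"slide": [-0.68, 0.09, 0.2], "delta_rot": [-0.016, -0.013, 0.041], "hand": 0.4}, {"slide": [-0.66, 0.16, 0.24], "delta_rot": [-0.017, -0.013, 0.042], "hand": 0.4}, {"slide": [-0.62, 0.23, 0.27], "delta_rot": [-0.016, -0.013, 0.041], "hand": 0.4}])

```text
time_s: 1.4
eef_pos: [0.3403, 0.2722, 0.1604]
eef_rot: [0.213, 0.676, 0.673, 0.214]
wrist_force: [-0.1, 0.3, -0.2]
opening: 0.402
```

```bash
python3 - <<'E'
from h import *
from bench import ctrl
c=ctrl.camera("wrist"); cv2.imwrite("pics/wrist1.png",c["frame"][:,:,::-1]); np.savez("wrist1.npz",**{k:np.array(v) for k,v in c.items()})
p,R,o=cur(); print(p.round(4),R.as_matrix()[:,1:].round(3).tolist(),o["q"].round(2),o["time_s"],o["opening"])
E
```

```text
[0.3402 0.2696 0.1586] [[0.818, 0.575], [-0.009, -0.004], [0.575, -0.818]] [ 0.7  -0.37  2.34 -0.57  0.77  1.04] 1.45 0.39934989925244047
```

View pics/wrist1.png

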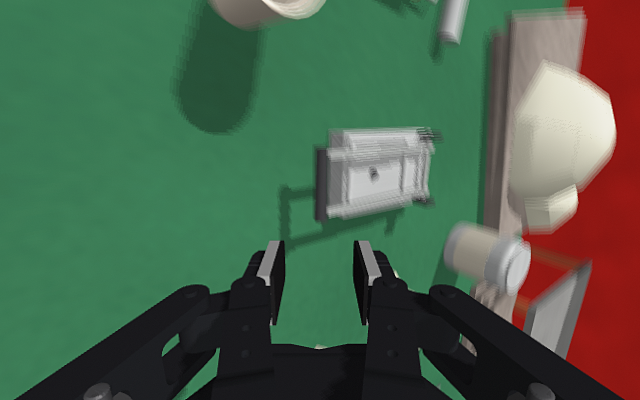

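```bash
python3 - <<'E'
from h import *
p,R,o=cur(); p=np.array([.3398,.2728,.1601])
T=tool(0,35)
z=np.array([.574,0,-.819]); f=np.array([.427,.273,.035])
rows(p,T,[(f-.1*z,T,2,.4),(f,T,5,.4),(f,T,3,.25)])
E
```

```text
[{'slide': [0.0, 0.0, 0.52], 'delta_rot': [0.0, 0.0, 0.0], 'hand': 0.4}, {'slide': [0.0, -0.01, 0.53], 'delta_rot': [0.0, 0.0, 0.0], 'hand': 0.4}, {'slide': [0.0, 0.0, 0.4], 'delta_rot': [0.0, 0.0, 0.0], 'hand': 0.4}, {'slide': [0.0, 0.0, 0.4], 'delta_rot': [0.0, 0.0, 0.0], 'hand': 0.4}, {'slide': [0.0, 0.0, 0.4], 'delta_rot': [0.0, 0.0, 0.0], 'hand': 0.4}]
[{'slide': [0.0, 0.0, 0.4], 'delta_rot': [0.0, 0.0, 0.0], 'hand': 0.4}, {'slide': [0.0, 0.0, 0.4], 'delta_rot': [0.0, 0.0, 0.0], 'hand': 0.4}, {'slide': [0.0, 0.0, 0.0], 'delta_rot': [0.0, 0.0, 0.0], 'hand': 0.25}, {'slide': [0.0, 0.0, 0.0], 'delta_rot': [0.0, 0.0, 0.0], 'hand': 0.25}, {'slide': [0.0, 0.0, 0.0], 'delta_rot': [0.0, 0.0, 0.0], 'hand': 0.25}]
end [0.4269 0.2728 0.0349] [ 0.574  0.    -0.819] rows 10
```

Request:
drive_tool(deltas=[{"slide": [0, 0, 0.52], "delta_rot": [0, 0, 0], "hand": 0.4}, {"slide": [0, 0, 0.53], "delta_rot": [0, 0, 0], "hand": 0.4}, {"slide": [0, 0, 0.4], "delta_rot": [0, 0, 0], "hand": 0.4}, {"slide": [0, 0, 0.4], "delta_rot": [0, 0, 0], "hand": 0.4}, {"slide": [0, 0, 0], "delta_rot": [0, 0, 0], "hand": 0.4}])

```text
time_s: 2.08
eef_pos: [0.3926, 0.2728, 0.0835]
eef_rot: [0.212, 0.675, 0.675, 0.211]
wrist_force: [-0.3, 0.8, -0.0]
opening: 0.403
```

```bash
cat >> h.py <<'E'
def snap(n,tag,box=None,s=1):
    from bench import ctrl
    c=ctrl.camera(n); np.savez(f"{n}{tag}.npz",**{k:np.array(v) for k,v in c.items()})
    im=c["frame"][:,:,::-1]
    if box: im=im[box[1]:box[3],box[0]:box[2]]
    im=cv2.resize(np.ascontiguousarray(im),None,fx=s,fy=s,interpolation=cv2.INTER_CUBIC); cv2.imwrite(f"pics/{n}{tag}.png",im)
    return c
E
python3 - <<'E'
from h import *
snap("wrist","2"); snap("side","2",(230,200,390,320),5)
p,R,o=cur(); print(p.round(4),o["wrist_force"].round(1),o["time_s"])
E
```

```text
[0.3928 0.2734 0.0849] [-0.1 -0.2  0.3] 2.175
```

View pics/wrist2.png

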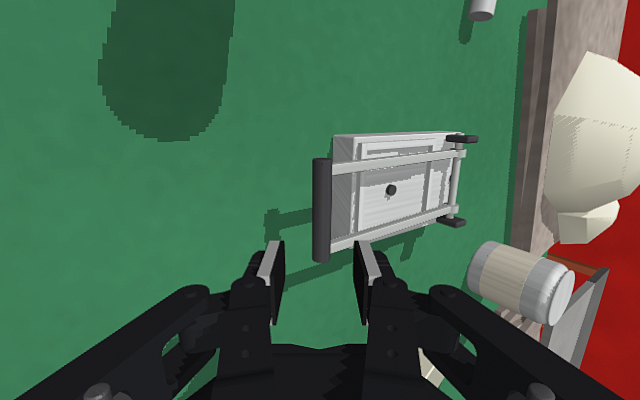

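View pics/side2.png

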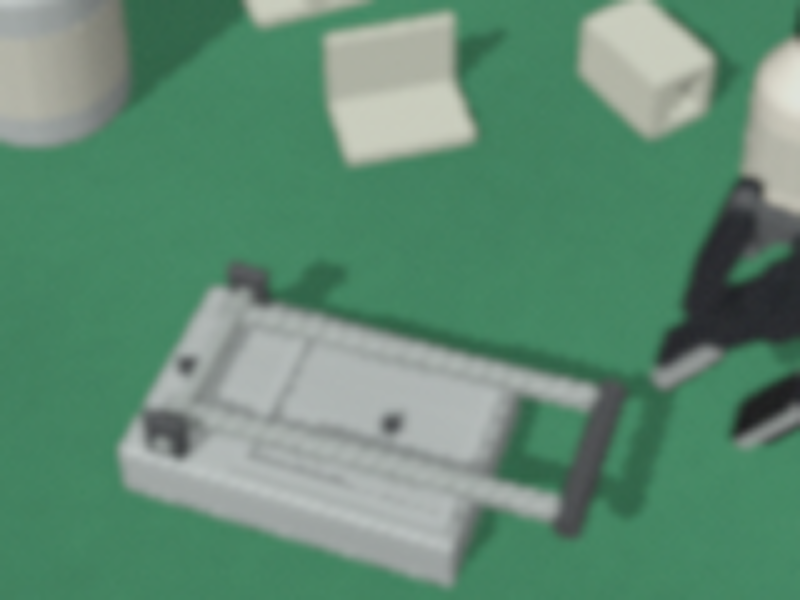

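```bash
python3 - <<'E'
from h import *
W,D,S=load("wrist2"),load("side2"),load("scene0")
for y in (.038,-.038):
  for z in (.0405,.051): print(y,z,proj(W,[.416,.2727+y,z]).round(1),proj(D,[.416,.2727+y,z]).round(1))
print(tri([(W,(321,161)),(D,(230+572/5-.5,200+522/5-.5))]),tri([(W,(321,259)),(D,(230+611/5-.5,200+390/5-.5))]))
print(tri([(W,(321,161)),(D,(230+572/5-.5,200+522/5-.5)),(S,(333,125.7))]),tri([(W,(321,259)),(D,(230+611/5-.5,200+390/5-.5)),(S,(324.2,136.7))]))
E
```

```text
0.038 0.0405 [[312.1 155.8]] [[343.3 307.6]]
0.038 0.051 [[320.6 157.6]] [[343.6 304.7]]
-0.038 0.0405 [[312.6 253.4]] [[352.4 279.4]]
-0.038 0.051 [[320.3 258.5]] [[352.8 276.5]]
(array([0.41612239, 0.30843266, 0.05124013]), np.float64(0.22311450202062133)) (array([0.41860902, 0.23254659, 0.04792093]), np.float64(1.1867345958563078))
(array([0.41541695, 0.30866864, 0.05227201]), np.float64(0.3260631871161763)) (array([0.41640374, 0.2348418 , 0.05145292]), np.float64(1.1311006786401663))
```

The wrist and side views agree that the bar is at about (0.416, 0.272, 0.051), so the lever stands slightly raised, about 0.06 rad. Next I insert the fingers around it and plan the arc.

Request:
drive_tool(deltas=[{"slide": [0, 0, 0.4], "delta_rot": [0, 0, 0], "hand": 0.4}, {"slide": [0, 0, 0.4], "delta_rot": [0, 0, 0], "hand": 0.4}, {"slide": [0, 0, 0.4], "delta_rot": [0, 0, 0], "hand": 0.4}, {"slide": [0, 0, 0], "delta_rot": [0, 0, 0], "hand": 0.25}, {"slide": [0, 0, 0], "delta_rot": [0, 0, 0], "hand": 0.25}])

```text
time_s: 2.8
eef_pos: [0.4274, 0.2738, 0.0366]
eef_rot: [0.212, 0.674, 0.674, 0.214]
wrist_force: [0.8, -0.1, 0.2]
opening: 0.252
```

```bash
python3 - <<'E'
from h import *
snap("wrist","3"); snap("side","3",(230,200,390,320),5)
p,R,o=cur(); print(p.round(4),R.as_matrix()[:,1:].round(3).tolist(),o["wrist_force"].round(1),o["time_s"])
T=tool(0,35)
w=[]
N=26
for th in np.linspace(.06,1.92,N+1)[1:]:
    tilt=35*max(0,1-th/1.4); t=np.radians(tilt); z=np.array([np.sin(t),0,-np.cos(t)])
    bar=np.array([.596-.18*np.cos(th),.2727,.0405+.18*np.sin(th)])
    w.append((bar+.019*z,tool(0,tilt),1,.25))
rows(np.array([.427,.2728,.0348]),T,w)
E
```

```text
[0.4275 0.274  0.0367] [[0.818, 0.575], [-0.0, 0.002], [0.575, -0.818]] [0.6 0.1 0.2] 2.9
[{'slide': [0.0, 0.16, -0.21], 'delta_rot': [0.018, 0.0, 0.0], 'hand': 0.25}, {'slide': [0.0, 0.16, -0.19], 'delta_rot': [0.01, 0.0, 0.0], 'hand': 0.25}, {'slide': [0.0, 0.16, -0.19], 'delta_rot': [0.01, 0.0, 0.0], 'hand': 0.25}, {'slide': [0.0, 0.18, -0.18], 'delta_rot': [0.01, 0.0, 0.0], 'hand': 0.25}, {'slide': [0.0, 0.18, -0.17], 'delta_rot': [0.01, 0.0, 0.0], 'hand': 0.25}]
[{'slide': [0.0, 0.18, -0.16], 'delta_rot': [0.01, 0.0, 0.0], 'hand': 0.25}, {'slide': [0.0, 0.2, -0.16], 'delta_rot': [0.01, 0.0, 0.0], 'hand': 0.25}, {'slide': [0.0, 0.2, -0.15], 'delta_rot': [0.01, 0.0, 0.0], 'hand': 0.25}, {'slide': [0.0, 0.2, -0.14], 'delta_rot': [0.01, 0.0, 0.0], 'hand': 0.25}, {'slide': [0.0, 0.21, -0.13], 'delta_rot': [0.01, 0.0, 0.0], 'hand': 0.25}]
[{'slide': [0.0, 0.22, -0.12], 'delta_rot': [0.01, 0.0, 0.0], 'hand': 0.25}, {'slide': [0.0, 0.22, -0.11], 'delta_rot': [0.01, 0.0, 0.0], 'hand': 0.25}, {'slide': [0.0, 0.22, -0.1], 'delta_rot': [0.009, 0.0, 0.0], 'hand': 0.25}, {'slide': [0.0, 0.23,
[... 555 characters left out ...]
 [0.0, 0.0, 0.0], 'hand': 0.25}, {'slide': [0.0, 0.25, 0.0], 'delta_rot': [0.0, 0.0, 0.0], 'hand': 0.25}, {'slide': [0.0, 0.26, 0.03], 'delta_rot': [0.0, 0.0, 0.0], 'hand': 0.25}, {'slide': [0.0, 0.25, 0.04], 'delta_rot': [0.0, 0.0, 0.0], 'hand': 0.25}, {'slide': [0.0, 0.25, 0.06], 'delta_rot': [0.0, 0.0, 0.0], 'hand': 0.25}]
[{'slide': [0.0, 0.25, 0.08], 'delta_rot': [0.0, 0.0, 0.0], 'hand': 0.25}, {'slide': [0, 0, 0], 'delta_rot': [0, 0, 0], 'hand': 0.25}, {'slide': [0, 0, 0], 'delta_rot': [0, 0, 0], 'hand': 0.25}, {'slide': [0, 0, 0], 'delta_rot': [0, 0, 0], 'hand': 0.25}, {'slide': [0, 0, 0], 'delta_rot': [0, 0, 0], 'hand': 0.25}]
end [0.6577 0.2728 0.1908] [ 0.001  0.    -1.   ] rows 30
```

View pics/wrist3.png

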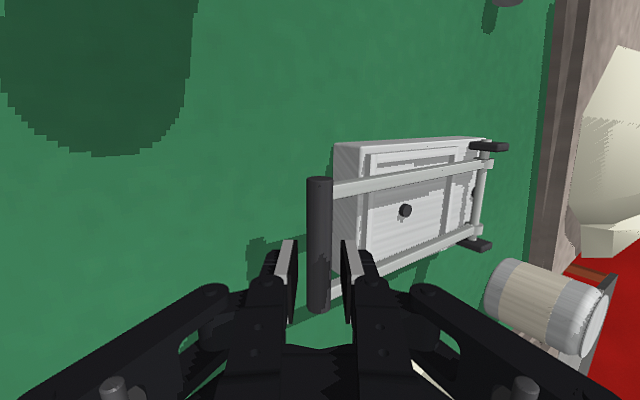

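View pics/side3.png

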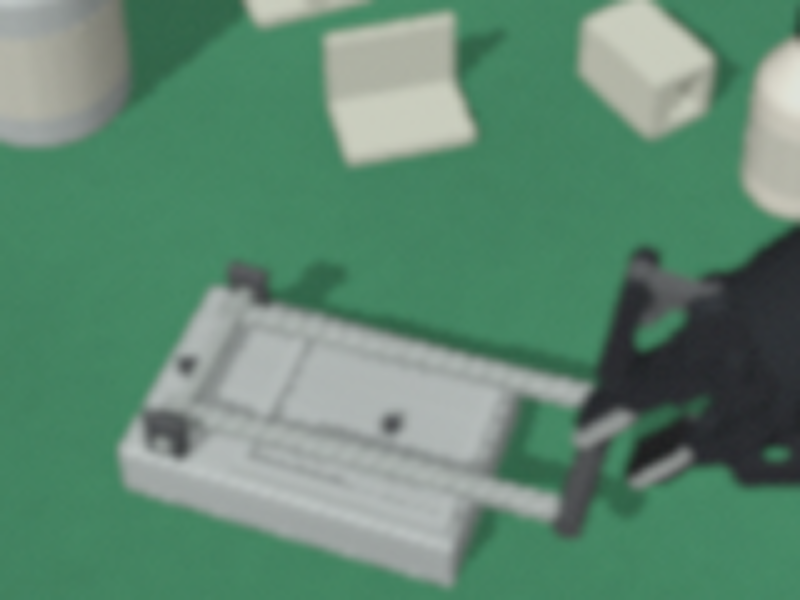

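```bash
python3 - <<'E'
from h import *
W,D=load("wrist3"),load("side3")
f=lambda c,X:(proj(c,X)[0])
for X in ([.4275,.274,.0367],[.4275,.285,.0367],[.4275-.019*.575,.274,.0367+.019*.818],[.416,.2727,.051]):
    d=(f(D,X)+.5-[230,200])*5
    print(X,"side",d.round(),"wrist",f(W,X).round())
E
```

```text
[0.4275, 0.274, 0.0367] side [566. 468.] wrist [320. 231.]
[0.4275, 0.285, 0.0367] side [559. 488.] wrist [320. 214.]
[0.416575, 0.274, 0.052242000000000004] side [592. 453.] wrist [320. 244.]
[0.416, 0.2727, 0.051] side [594. 453.] wrist [318. 246.]
```

Request:
drive_tool(deltas=[{"slide": [0, 0, 0.2], "delta_rot": [0, 0, 0], "hand": 0.25}, {"slide": [0, 0, 0], "delta_rot": [0, 0, 0], "hand": 0.25}, {"slide": [0, 0.16, -0.21], "delta_rot": [0.01, 0, 0], "hand": 0.25}, {"slide": [0, 0.16, -0.2], "delta_rot": [0.01, 0, 0], "hand": 0.25}, {"slide": [0, 0.16, -0.19], "delta_rot": [0.01, 0, 0], "hand": 0.25}])

```text
time_s: 3.52
eef_pos: [0.4364, 0.2739, 0.0666]
eef_rot: [0.179, 0.683, 0.684, 0.181]
wrist_force: [0.6, 0.1, -0.2]
opening: 0.247
```

```bash
python3 - <<'E'
from h import *
snap("side","4",(230,200,390,320),5)
p,R,o=cur(); print(p.round(4),R.as_matrix()[:,1:].round(3).tolist(),o["wrist_force"].round(1),o["time_s"])
E
```

```text
[0.4387 0.275  0.0692] [[0.869, 0.495], [-0.0, 0.005], [0.495, -0.869]] [2.8 2.  2. ] 3.575
```

View pics/side4.png

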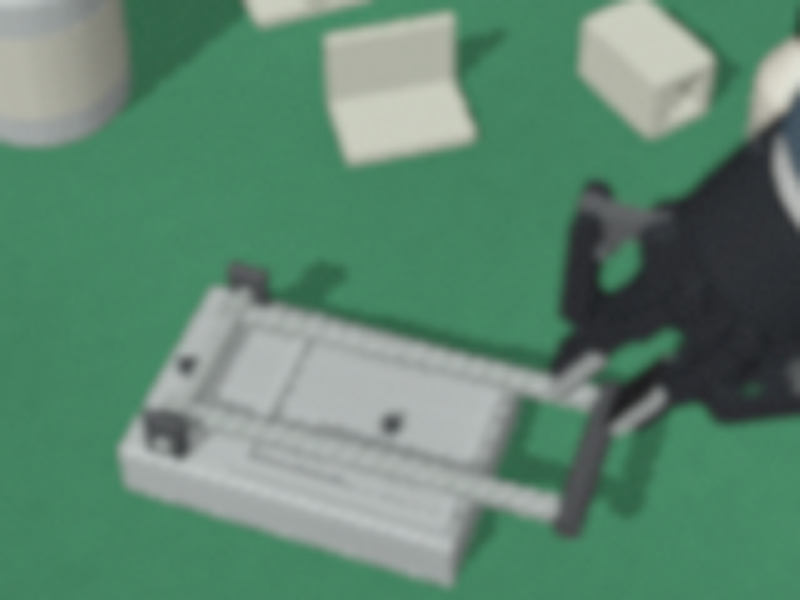

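The lever stayed down: the finger tips were short of the bar and slid past it. I'll back out and re-enter deeper, with more tilt.

```bash
python3 - <<'E'
from h import *
p,R,o=cur()
z=R.as_matrix()[:,2]
T=tool(0,45); zz=np.array([.7071,0,-.7071]); f=np.array([.416,.2727,.051])+.033*zz
rows(p,R,[(p-.06*z,R,2,.3),(f-.09*zz,T,3,.3),])
E
```

```text
[{'slide': [0.0, 0.0, -0.6], 'delta_rot': [0.0, 0.0, 0.0], 'hand': 0.3}, {'slide': [0.0, 0.0, -0.6], 'delta_rot': [0.0, 0.0, 0.0], 'hand': 0.3}, {'slide': [-0.01, -0.29, 0.06], 'delta_rot': [-0.028, 0.0, 0.0], 'hand': 0.3}, {'slide': [-0.02, -0.3, 0.04], 'delta_rot': [-0.028, -0.001, 0.0], 'hand': 0.3}, {'slide': [-0.01, -0.3, 0.01], 'delta_rot': [-0.029, 0.0, 0.0], 'hand': 0.3}]
end [0.3754 0.2728 0.0914] [ 0.707  0.001 -0.707] rows 5
```

Request:
drive_tool(deltas=[{"slide": [0, 0, -0.6], "delta_rot": [0, 0, 0], "hand": 0.3}, {"slide": [0, 0, -0.6], "delta_rot": [0, 0, 0], "hand": 0.3}, {"slide": [0, -0.29, 0.06], "delta_rot": [-0.028, 0, 0], "hand": 0.3}, {"slide": [-0.01, -0.3, 0.04], "delta_rot": [-0.028, 0, 0], "hand": 0.3}, {"slide": [0, -0.3, 0.01], "delta_rot": [-0.029, 0, 0], "hand": 0.3}])

```text
time_s: 4.2
eef_pos: [0.3753, 0.271, 0.0959]
eef_rot: [0.261, 0.659, 0.657, 0.259]
wrist_force: [0.9, 0.7, -0.2]
opening: 0.305
```

```bash
python3 - <<'E'
from h import *
snap("side","5",(230,200,390,320),5); snap("wrist","5")
p,R,o=cur(); print(p.round(4),R.as_matrix()[:,1:].round(3).tolist(),o["wrist_force"].round(1),o["time_s"],o["q"].round(2))
T=tool(0,45); zz=np.array([.7071,0,-.7071]); f=np.array([.416,.2727,.051])+.033*zz
rows(np.array([.3754,.2728,.0914]),T,[(f,T,4,.3)])
E
```

```text
[0.3731 0.27   0.0937] [[0.734, 0.68], [0.003, -0.005], [0.68, -0.734]] [-0.2 -0.4 -0.1] 4.3 [ 0.71 -0.12  2.4  -1.11  0.52  1.6 ]
[{'slide': [0.0, 0.0, 0.45], 'delta_rot': [0.0, 0.0, 0.0], 'hand': 0.3}, {'slide': [0.0, 0.0, 0.45], 'delta_rot': [0.0, 0.0, 0.0], 'hand': 0.3}, {'slide': [0.0, 0.0, 0.45], 'delta_rot': [0.0, 0.0, 0.0], 'hand': 0.3}, {'slide': [0.0, 0.0, 0.46], 'delta_rot': [0.0, 0.0, 0.0], 'hand': 0.3}, {'slide': [0, 0, 0], 'delta_rot': [0, 0, 0], 'hand': 0.3}]
end [0.4394 0.2728 0.0274] [ 0.707  0.    -0.707] rows 5
```

View pics/side5.png

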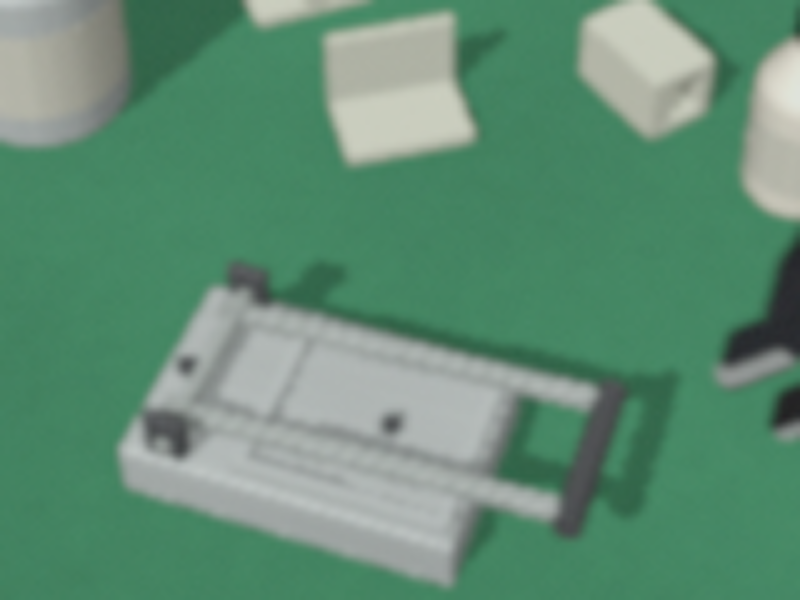

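View pics/wrist5.png

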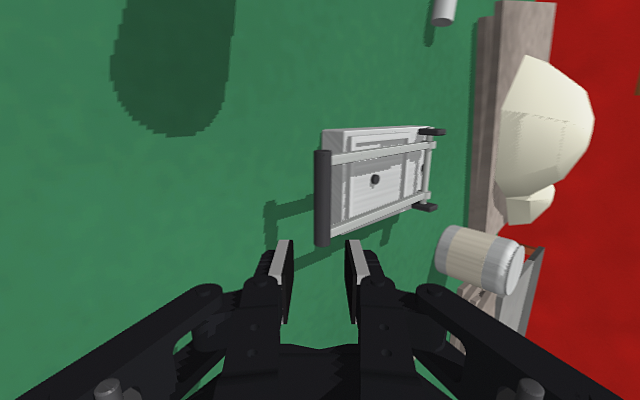

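```bash
python3 - <<'E'
from h import *
D=load("side5"); p,R,o=cur(); M=R.as_matrix()
for dx in (0,.011):
  for s in (0,-.01,-.02):
    X=p+M[:,0]*dx+M[:,1]*.0128+M[:,2]*s; Y=p+M[:,0]*dx-M[:,1]*.0128+M[:,2]*s
    print(dx,s,[((proj(D,v)[0]+.5-[230,200])*5).round() for v in (X,Y)])
T=tool(0,35); zz=np.array([.574,0,-.819]); f=np.array([.416,.2727,.051])+.033*zz
rows(p,R,[(f-.07*zz,T,2,.3),(f,T,3,.3)])
E
```

```text
0 0 [array([682., 394.]), array([723., 432.])]
0 -0.01 [array([700., 387.]), array([741., 426.])]
0 -0.02 [array([719., 380.]), array([760., 419.])]
0.011 0 [array([676., 415.]), array([718., 453.])]
0.011 -0.01 [array([694., 408.]), array([736., 447.])]
0.011 -0.02 [array([713., 402.]), array([754., 441.])]
[{'slide': [0.03, 0.07, 0.24], 'delta_rot': [0.022, 0.001, 0.0], 'hand': 0.3}, {'slide': [0.02, 0.1, 0.23], 'delta_rot': [0.021, 0.001, 0.001], 'hand': 0.3}, {'slide': [0.0, 0.0, 0.47], 'delta_rot': [0.0, 0.0, 0.0], 'hand': 0.3}, {'slide': [0.0, 0.0, 0.47], 'delta_rot': [0.0, 0.0, 0.0], 'hand': 0.3}, {'slide': [0.0, -0.01, 0.46], 'delta_rot': [0.0, 0.0, 0.0], 'hand': 0.3}]
end [0.4348 0.2725 0.0239] [ 0.575  0.001 -0.818] rows 5
```

Request:
drive_tool(deltas=[{"slide": [0.03, 0.07, 0.24], "delta_rot": [0.022, 0.001, 0], "hand": 0.3}, {"slide": [0.02, 0.1, 0.23], "delta_rot": [0.021, 0.001, 0], "hand": 0.3}, {"slide": [0, 0, 0.49], "delta_rot": [0, 0, 0], "hand": 0.3}, {"slide": [0, 0, 0.49], "delta_rot": [0, 0, 0], "hand": 0.3}, {"slide": [0, 0, 0.48], "delta_rot": [0, 0, 0], "hand": 0.3}])

```text
time_s: 4.92
eef_pos: [0.442, 0.2738, 0.0246]
eef_rot: [0.213, 0.674, 0.674, 0.215]
wrist_force: [0.5, 0.7, 0.1]
opening: 0.299
```

```bash
python3 - <<'E'
from h import *
snap("side","6",(230,200,390,320),5)
p,R,o=cur(); print(p.round(4),R.as_matrix()[:,1:].round(3).tolist(),o["wrist_force"].round(1),o["time_s"],o["q"].round(2))
E
```

```text
[0.442  0.273  0.0225] [[0.818, 0.575], [-0.002, 0.001], [0.575, -0.818]] [-0.7 -3.1 -0.4] 4.975 [ 0.52  0.15  2.26 -1.02  0.34  1.43]
```

View pics/side6.png

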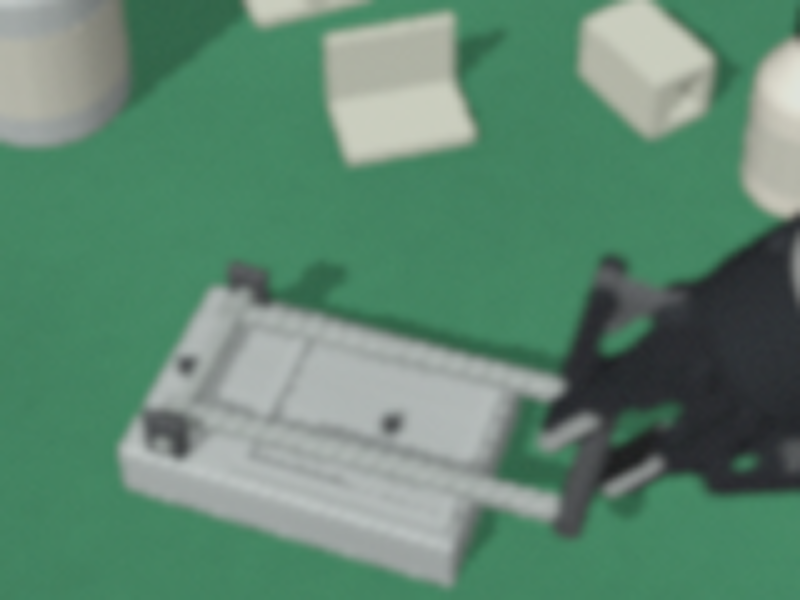

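```bash
python3 - <<'E'
from h import *
p,R,o=cur()
w=[]
for th in np.linspace(.06,1.90,28)[1:]:
    tilt=35*max(0,1-th/1.4); T=tool(0,tilt)
    bar=np.array([.596-.18*np.cos(th),.2727,.0405+.18*np.sin(th)])
    w.append((bar+T.apply([0,.005,.036]),T,1,.3))
rows(p,R,w)
E
```

```text
[{'slide': [-0.01, 0.13, -0.23], 'delta_rot': [0.018, 0.0, 0.0], 'hand': 0.3}, {'slide': [0.0, 0.14, -0.18], 'delta_rot': [0.01, 0.0, 0.0], 'hand': 0.3}, {'slide': [0.0, 0.15, -0.18], 'delta_rot': [0.009, 0.0, 0.0], 'hand': 0.3}, {'slide': [0.0, 0.15, -0.16], 'delta_rot': [0.01, 0.0, 0.0], 'hand': 0.3}, {'slide': [0.0, 0.16, -0.17], 'delta_rot': [0.009, 0.0, 0.0], 'hand': 0.3}]
[{'slide': [0.01, 0.16, -0.15], 'delta_rot': [0.01, 0.0, 0.0], 'hand': 0.3}, {'slide': [0.0, 0.18, -0.15], 'delta_rot': [0.009, 0.0, 0.0], 'hand': 0.3}, {'slide': [0.0, 0.17, -0.14], 'delta_rot': [0.01, 0.0, 0.0], 'hand': 0.3}, {'slide': [0.0, 0.19, -0.13], 'delta_rot': [0.009, 0.0, 0.0], 'hand': 0.3}, {'slide': [0.0, 0.19, -0.13], 'delta_rot': [0.01, 0.0, 0.0], 'hand': 0.3}]
[{'slide': [0.0, 0.19, -0.12], 'delta_rot': [0.009, 0.0, 0.0], 'hand': 0.3}, {'slide': [0.0, 0.2, -0.1], 'delta_rot': [0.01, 0.0, 0.0], 'hand': 0.3}, {'slide': [0.0, 0.2, -0.1], 'delta_rot': [0.009, 0.0, 0.0], 'hand': 0.3}, {'slide': [0.0, 0.2, -0.09], 'delta_rot': [0.01, 0.0, 0.0], 'hand': 0.3}, {'slide': [0.0, 0.21, -0.09], 'delta_rot':
[... 461 characters left out ...]
, 0.0, 0.0], 'hand': 0.3}, {'slide': [0.0, 0.25, -0.01], 'delta_rot': [0.0, 0.0, 0.0], 'hand': 0.3}, {'slide': [0.0, 0.24, 0.0], 'delta_rot': [0.0, 0.0, 0.0], 'hand': 0.3}, {'slide': [0.0, 0.25, 0.02], 'delta_rot': [0.0, 0.0, 0.0], 'hand': 0.3}, {'slide': [0.0, 0.24, 0.04], 'delta_rot': [0.0, 0.0, 0.0], 'hand': 0.3}]
[{'slide': [0.0, 0.24, 0.06], 'delta_rot': [0.0, 0.0, 0.0], 'hand': 0.3}, {'slide': [0.0, 0.23, 0.07], 'delta_rot': [0.0, 0.0, 0.0], 'hand': 0.3}, {'slide': [0, 0, 0], 'delta_rot': [0, 0, 0], 'hand': 0.3}, {'slide': [0, 0, 0], 'delta_rot': [0, 0, 0], 'hand': 0.3}, {'slide': [0, 0, 0], 'delta_rot': [0, 0, 0], 'hand': 0.3}]
end [0.659  0.2726 0.1748] [ 0.     0.001 -1.   ] rows 30
```

Request:
drive_tool(deltas=[{"slide": [0, 0.13, -0.21], "delta_rot": [0.016, 0, 0], "hand": 0.3}, {"slide": [0, 0.14, -0.18], "delta_rot": [0.01, 0, 0], "hand": 0.3}, {"slide": [0, 0.15, -0.18], "delta_rot": [0.01, 0, 0], "hand": 0.3}, {"slide": [0, 0.15, -0.17], "delta_rot": [0.01, 0, 0], "hand": 0.3}, {"slide": [0, 0.16, -0.17], "delta_rot": [0.01, 0, 0], "hand": 0.3}])

```text
time_s: 5.6
eef_pos: [0.4454, 0.2728, 0.08]
eef_rot: [0.152, 0.69, 0.691, 0.153]
wrist_force: [-4.3, -4.4, -1.3]
opening: 0.304
```

```bash
python3 - <<'E'
from h import *
snap("side","7",(230,180,390,300),5)
p,R,o=cur(); print(p.round(4),R.as_matrix()[:,1:].round(3).tolist(),o["wrist_force"].round(1),o["time_s"],o["q"].round(2))
E
```

```text
[0.4468 0.2728 0.0819] [[0.907, 0.422], [0.0, 0.001], [0.422, -0.907]] [-16.3  -6.2   8. ] 5.65 [ 0.44  0.01  2.14 -0.32  0.61  0.67]
```

View pics/side7.png

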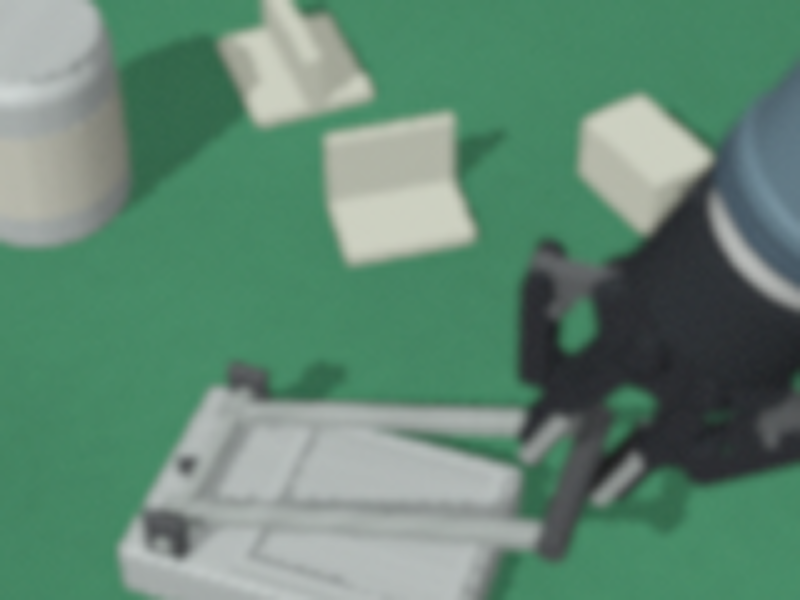

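Request:
drive_tool(deltas=[{"slide": [0.01, 0.16, -0.15], "delta_rot": [0.01, 0, 0], "hand": 0.3}, {"slide": [0, 0.18, -0.15], "delta_rot": [0.01, 0, 0], "hand": 0.3}, {"slide": [0, 0.17, -0.14], "delta_rot": [0.01, 0, 0], "hand": 0.3}, {"slide": [0, 0.19, -0.13], "delta_rot": [0.01, 0, 0], "hand": 0.3}, {"slide": [0, 0.19, -0.13], "delta_rot": [0.01, 0, 0], "hand": 0.3}])

```text
time_s: 6.28
eef_pos: [0.4705, 0.2729, 0.1283]
eef_rot: [0.096, 0.7, 0.702, 0.095]
wrist_force: [-22.0, -8.3, 14.9]
opening: 0.303
```

Request:
drive_tool(deltas=[{"slide": [0, 0.19, -0.12], "delta_rot": [0.01, 0, 0], "hand": 0.3}, {"slide": [0, 0.2, -0.1], "delta_rot": [0.01, 0, 0], "hand": 0.3}, {"slide": [0, 0.2, -0.1], "delta_rot": [0.01, 0, 0], "hand": 0.3}, {"slide": [0, 0.2, -0.09], "delta_rot": [0.01, 0, 0], "hand": 0.3}, {"slide": [0, 0.21, -0.09], "delta_rot": [0.01, 0, 0], "hand": 0.3}])

```text
time_s: 6.9
eef_pos: [0.5169, 0.2747, 0.1703]
eef_rot: [0.042, 0.704, 0.707, 0.045]
wrist_force: [-23.5, -8.1, 33.7]
opening: 0.298
```

```bash
python3 - <<'E'
from h import *
snap("side","8",(210,140,390,275),4)
p,R,o=cur(); print(p.round(4),R.as_matrix()[:,1:].round(3).tolist(),o["wrist_force"].round(1),o["time_s"],o["q"].round(2))
w=[]
for th in np.linspace(1.08,1.90,13)[1:]:
    tilt=35*max(0,1-th/1.4); T=tool(0,tilt)
    bar=np.array([.596-.18*np.cos(th),.2727,.0405+.18*np.sin(th)])
    w.append((bar+T.apply([0,.005,.036]),T,1,.3))
rows(p,R,w)
E
```

```text
[0.5199 0.2747 0.1721] [[0.992, 0.126], [0.003, 0.005], [0.126, -0.992]] [-21.9  -9.3  37.4] 6.95 [ 0.3   0.16  1.71 -0.04  1.16  0.31]
[{'slide': [-0.04, 0.21, 0.08], 'delta_rot': [0.005, -0.002, 0.001], 'hand': 0.3}, {'slide': [0.0, 0.22, -0.06], 'delta_rot': [0.01, 0.0, 0.0], 'hand': 0.3}, {'slide': [0.0, 0.22, -0.06], 'delta_rot': [0.009, 0.0, 0.0], 'hand': 0.3}, {'slide': [0.0, 0.22, -0.05], 'delta_rot': [0.01, 0.0, 0.0], 'hand': 0.3}, {'slide': [0.0, 0.22, -0.03], 'delta_rot': [0.006, 0.0, 0.0], 'hand': 0.3}]
[{'slide': [0.0, 0.25, -0.03], 'delta_rot': [0.0, 0.0, 0.0], 'hand': 0.3}, {'slide': [0.0, 0.24, -0.01], 'delta_rot': [0.0, 0.0, 0.0], 'hand': 0.3}, {'slide': [0.0, 0.25, 0.0], 'delta_rot': [0.0, 0.0, 0.0], 'hand': 0.3}, {'slide': [0.0, 0.25, 0.02], 'delta_rot': [0.0, 0.0, 0.0], 'hand': 0.3}, {'slide': [0.0, 0.24, 0.04], 'delta_rot': [0.0, 0.0, 0.0], 'hand': 0.3}]
[{'slide': [0.0, 0.24, 0.06], 'delta_rot': [0.0, 0.0, 0.0], 'hand': 0.3}, {'slide': [0.0, 0.23, 0.07], 'delta_rot': [0.0, 0.0, 0.0], 'hand': 0.3}, {'slide': [0, 0, 0], 'delta_rot': [0, 0, 0], 'hand': 0.3}, {'slide': [0, 0, 0], 'delta_rot': [0, 0, 0], 'hand': 0.3}, {'slide': [0, 0, 0], 'delta_rot': [0, 0, 0], 'hand': 0.3}]
end [0.659  0.2728 0.1748] [ 0.    -0.001 -1.   ] rows 15
```

View pics/side8.png

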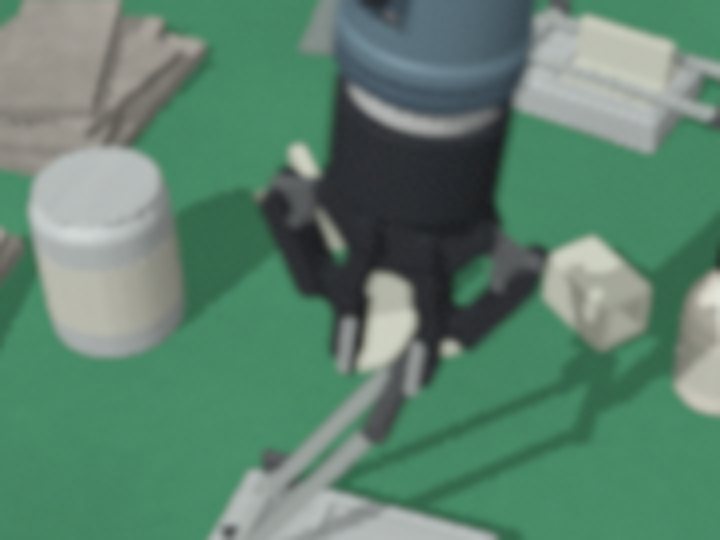

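```bash
python3 - <<'E'
from h import *
snap("wrist","8"); snap("scene","8",(290,60,430,180),5)
p,R,o=cur(); print(p.round(4),o["wrist_force"].round(1),o["torque"].round(2))
E
```

```text
[0.5199 0.2747 0.1721] [-21.4  -9.6  36.2] [-1.47  3.36 -0.14]
```

View pics/wrist8.png

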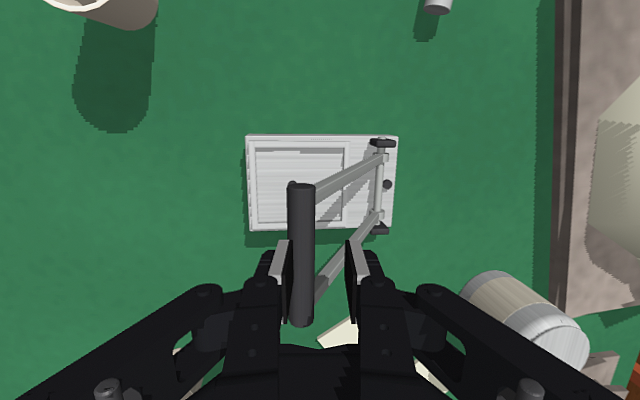

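View pics/scene8.png

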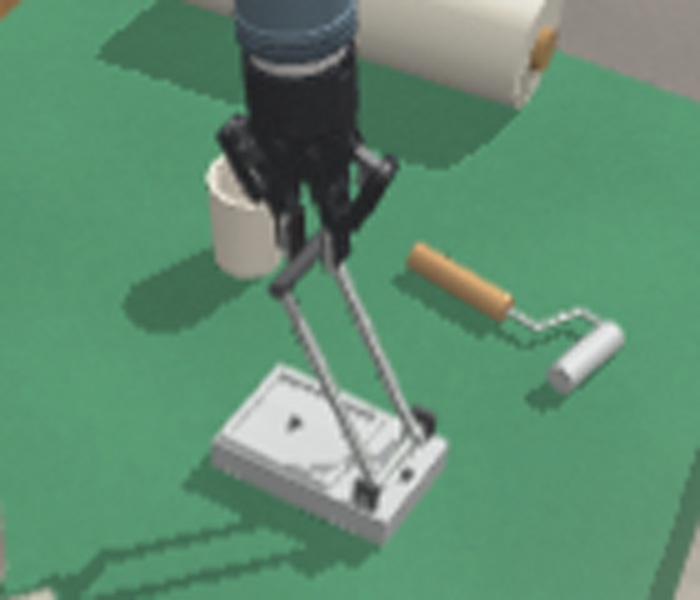

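```bash
python3 - <<'E'
from h import *
W,D,S=load("wrist8"),load("side8"),load("scene8")
# +y end: wrist top end(302,192), side lower end
print(tri([(W,(302,190)),(D,(210+376/4-.5,140+432/4-.5))]))
print(tri([(W,(301,317)),(S,(290+281/5-.5,60+287/5-.5))]))
p,R,o=cur();print(R.inv().apply(np.array([.511,.2727,.199])-p))
for th in (.9,1,1.05,1.1): print(th,.596-.18*np.cos(th),.0405+.18*np.sin(th),proj(S,[.596-.18*np.cos(th),.2727-.038,.0405+.18*np.sin(th)]),proj(D,[.596-.18*np.cos(th),.2727+.038,.0405+.18*np.sin(th)]))
E
```

```text
(array([0.50811888, 0.30367597, 0.18563067]), np.float64(1.9054858754633983))
(array([0.50599324, 0.23780064, 0.20072827]), np.float64(0.5685272444318912))
[-0.00187722 -0.00535027 -0.02786967]
0.9 0.4841102057112804 0.18149884373294703 [[339.26041707 119.00117997]] [[312.27527243 254.86768613]]
1 0.49874558494373483 0.19196477726542138 [[342.84802424 118.32812586]] [[304.883578   249.26396731]]
1.05 0.5064372113794892 0.19663618060692306 [[344.75034443 118.14409277]] [[300.97896748 246.59642764]]
1.1 0.514352698143396 0.20091732481105837 [[346.71876278 118.06427088]] [[296.95358073 244.03276401]]
```

```bash
python3 - <<'E'
from h import *
def P(th,oy,oz):
    tilt=35*max(0,1-th/1.4); T=tool(0,tilt)
    bar=np.array([.596-.18*np.cos(th),.2727,.0405+.18*np.sin(th)])
    return bar+T.apply([0,oy,oz]),T
p0,T0=P(1.08,.005,.036); print(p0)
w=[(*P(th,.008,.026),1,.3) for th in np.r_[1.1,np.linspace(1.1,1.92,14)[1:]]]
rows(p0,T0,w)
E
```

```text
[0.52112247 0.2727     0.16429862]
[{'slide': [0.0, 0.12, -0.22], 'delta_rot': [0.003, 0.0, 0.0], 'hand': 0.3}, {'slide': [0.0, 0.21, -0.07], 'delta_rot': [0.009, 0.0, 0.0], 'hand': 0.3}, {'slide': [0.0, 0.2, -0.05], 'delta_rot': [0.008, 0.0, 0.0], 'hand': 0.3}, {'slide': [0.0, 0.21, -0.05], 'delta_rot': [0.009, 0.0, 0.0], 'hand': 0.3}, {'slide': [0.0, 0.2, -0.04], 'delta_rot': [0.009, 0.0, 0.0], 'hand': 0.3}]
[{'slide': [0.0, 0.22, -0.04], 'delta_rot': [0.006, 0.0, 0.0], 'hand': 0.3}, {'slide': [0.0, 0.22, -0.03], 'delta_rot': [0.0, 0.0, 0.0], 'hand': 0.3}, {'slide': [0.0, 0.23, -0.01], 'delta_rot': [0.0, 0.0, 0.0], 'hand': 0.3}, {'slide': [0.0, 0.23, 0.0], 'delta_rot': [0.0, 0.0, 0.0], 'hand': 0.3}, {'slide': [0.0, 0.22, 0.02], 'delta_rot': [0.0, 0.0, 0.0], 'hand': 0.3}]
[{'slide': [0.0, 0.23, 0.02], 'delta_rot': [0.0, 0.0, 0.0], 'hand': 0.3}, {'slide': [0.0, 0.22, 0.05], 'delta_rot': [0.0, 0.0, 0.0], 'hand': 0.3}, {'slide': [0.0, 0.22, 0.06], 'delta_rot': [0.0, 0.0, 0.0], 'hand': 0.3}, {'slide': [0.0, 0.22, 0.07], 'delta_rot': [0.0, 0.0, 0.0], 'hand': 0.3}, {'slide': [0, 0, 0], 'delta_rot': [0, 0, 0], 'hand': 0.3}]
end [0.6658 0.2727 0.1835] [ 0.001  0.    -1.   ] rows 15
```

Request:
drive_tool(deltas=[{"slide": [0, 0.1, -0.22], "delta_rot": [0.003, 0, 0], "hand": 0.3}, {"slide": [0, 0.21, -0.07], "delta_rot": [0.008, 0, 0], "hand": 0.3}, {"slide": [0, 0.2, -0.05], "delta_rot": [0.008, 0, 0], "hand": 0.3}, {"slide": [0, 0.21, -0.05], "delta_rot": [0.008, 0, 0], "hand": 0.3}, {"slide": [0, 0.2, -0.04], "delta_rot": [0.008, 0, 0], "hand": 0.3}])

```text
time_s: 7.68
eef_pos: [0.5637, 0.2748, 0.1917]
eef_rot: [0.004, 0.706, 0.708, 0.008]
wrist_force: [0.4, -0.7, 0.1]
opening: 0.304
```

```bash
python3 - <<'E'
from h import *
snap("wrist","9"); snap("side","9",(210,140,390,275),4)
p,R,o=cur(); print(p.round(4),o["wrist_force"].round(1),o["torque"].round(2))
E
```

```text
[0.5648 0.2742 0.1916] [ 0.5  0.6 -0.5] [ 0.   -0.03  0.03]
```

View pics/wrist9.png

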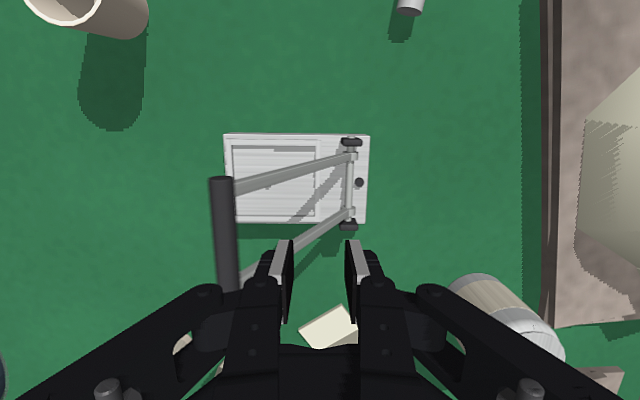

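View pics/side9.png

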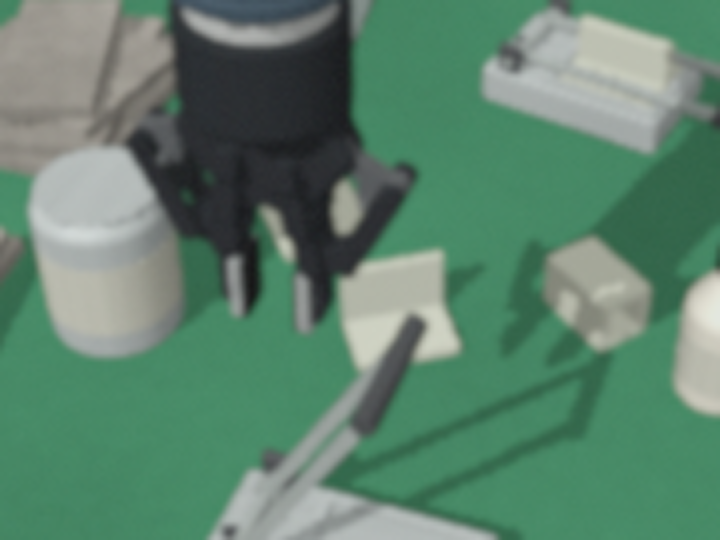

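```bash
python3 - <<'E'
from h import *
W,D=load("wrist9"),load("side9")
for th in (1.,1.05,1.1): print(th,proj(W,[[.596-.18*np.cos(th),.2727+y,.0405+.18*np.sin(th)] for y in(.038,-.038)]).round(1).tolist(),proj(D,[[.596-.18*np.cos(th),.2727+y,.0405+.18*np.sin(th)] for y in(.038,-.038)]).round(1).tolist())
print("obs wrist +y (222,182); side +y",210+366/4-.5,140+425/4-.5,"-y",210+415/4-.5,140+322/4-.5)
p,R,o=cur(); T=tool(0,0)
rows(p,R,[((.562,.2727,.255),T,2,.3),((.506,.2727,.255),T,2,.3),((.506,.2727,.152),T,6,.3)])
E
```

```text
1.0 [[204.3, 171.9], [216.3, 291.8]] [[304.9, 249.3], [317.8, 222.5]]
1.05 [[215.6, 173.5], [226.6, 296.0]] [[301.0, 246.6], [314.2, 220.0]]
1.1 [[228.1, 175.1], [237.9, 300.0]] [[297.0, 244.0], [310.5, 217.6]]
obs wrist +y (222,182); side +y 301.0 245.75 -y 313.25 220.0
[{'slide': [-0.01, -0.02, -0.63], 'delta_rot': [0.003, -0.001, 0.0], 'hand': 0.3}, {'slide': [-0.02, -0.02, -0.64], 'delta_rot': [0.003, -0.001, 0.0], 'hand': 0.3}, {'slide': [0.0, -0.56, 0.0], 'delta_rot': [0.0, 0.0, 0.0], 'hand': 0.3}, {'slide': [0.01, -0.56, 0.0], 'delta_rot': [0.0, 0.0, 0.0], 'hand': 0.3}, {'slide': [0.0, 0.0, 0.34], 'delta_rot': [0.0, 0.0, 0.0], 'hand': 0.3}]
[{'slide': [0.0, 0.0, 0.34], 'delta_rot': [0.0, 0.0, 0.0], 'hand': 0.3}, {'slide': [0.0, 0.0, 0.35], 'delta_rot': [0.0, 0.0, 0.0], 'hand': 0.3}, {'slide': [0.0, 0.0, 0.34], 'delta_rot': [0.0, 0.0, 0.0], 'hand': 0.3}, {'slide': [0.0, 0.0, 0.35], 'delta_rot': [0.0, 0.0, 0.0], 'hand': 0.3}, {'slide': [0.0, 0.0, 0.34], 'delta_rot': [0.0, 0.0, 0.0], 'hand': 0.3}]
end [0.5059 0.2728 0.152 ] [ 0.001 -0.001 -1.   ] rows 10
```

Request:
drive_tool(deltas=[{"slide": [0, -0.02, -0.64], "delta_rot": [0.003, 0, 0], "hand": 0.4}, {"slide": [-0.02, -0.02, -0.64], "delta_rot": [0.003, 0, 0], "hand": 0.4}, {"slide": [0, -0.55, 0], "delta_rot": [0, 0, 0], "hand": 0.4}, {"slide": [0.01, -0.54, 0], "delta_rot": [0, 0, 0], "hand": 0.4}, {"slide": [0, 0, 0], "delta_rot": [0, 0, 0], "hand": 0.4}])

```text
time_s: 8.4
eef_pos: [0.5041, 0.2739, 0.2551]
eef_rot: [-0.001, 0.706, 0.708, 0.001]
wrist_force: [0.9, 0.0, 0.0]
opening: 0.399
```

Request:
drive_tool(deltas=[{"slide": [0, 0, 0.5], "delta_rot": [0, 0, 0], "hand": 0.4}, {"slide": [0, 0, 0.4], "delta_rot": [0, 0, 0], "hand": 0.4}, {"slide": [0, 0, 0.4], "delta_rot": [0, 0, 0], "hand": 0.4}, {"slide": [0, 0, 0.4], "delta_rot": [0, 0, 0], "hand": 0.4}, {"slide": [0, 0, 0.35], "delta_rot": [0, 0, 0], "hand": 0.3}])

```text
time_s: 9.02
eef_pos: [0.5061, 0.2732, 0.1511]
eef_rot: [-0.001, 0.707, 0.707, 0.001]
wrist_force: [-0.9, -0.3, -0.6]
opening: 0.302
```

```bash
python3 - <<'E'
from h import *
snap("wrist","10"); snap("side","10",(210,140,390,275),4)
p,R,o=cur(); print(p.round(4),R.as_matrix()[:,2].round(3),o["wrist_force"].round(1),o["time_s"])
w=[]; T=tool(0,0)
for th in np.linspace(1.06,1.92,15)[1:]:
    w.append(((.596-.18*np.cos(th)+.006,.2727,.0405+.18*np.sin(th)-.045),T,1,.3))
rows(p,R,w)
E
```

```text
[0.5045 0.2726 0.1496] [-0.004  0.    -1.   ] [-1.1 -0.   0.4] 9.125
[{'slide': [0.0, 0.38, -0.16], 'delta_rot': [-0.001, 0.0, 0.0], 'hand': 0.3}, {'slide': [0.0, 0.21, -0.09], 'delta_rot': [0.0, 0.0, 0.0], 'hand': 0.3}, {'slide': [0.0, 0.2, -0.08], 'delta_rot': [0.0, 0.0, 0.0], 'hand': 0.3}, {'slide': [0.0, 0.22, -0.07], 'delta_rot': [0.0, 0.0, 0.0], 'hand': 0.3}, {'slide': [0.0, 0.21, -0.05], 'delta_rot': [0.0, 0.0, 0.0], 'hand': 0.3}]
[{'slide': [0.0, 0.22, -0.04], 'delta_rot': [0.0, 0.0, 0.0], 'hand': 0.3}, {'slide': [0.0, 0.22, -0.02], 'delta_rot': [0.0, 0.0, 0.0], 'hand': 0.3}, {'slide': [0.0, 0.22, -0.01], 'delta_rot': [0.0, 0.0, 0.0], 'hand': 0.3}, {'slide': [0.0, 0.22, 0.0], 'delta_rot': [0.0, 0.0, 0.0], 'hand': 0.3}, {'slide': [0.0, 0.22, 0.02], 'delta_rot': [0.0, 0.0, 0.0], 'hand': 0.3}]
[{'slide': [0.0, 0.22, 0.03], 'delta_rot': [0.0, 0.0, 0.0], 'hand': 0.3}, {'slide': [0.0, 0.22, 0.04], 'delta_rot': [0.0, 0.0, 0.0], 'hand': 0.3}, {'slide': [0.0, 0.21, 0.05], 'delta_rot': [0.0, 0.0, 0.0], 'hand': 0.3}, {'slide': [0.0, 0.21, 0.07], 'delta_rot': [0.0, 0.0, 0.0], 'hand': 0.3}, {'slide': [0, 0, 0], 'delta_rot': [0, 0, 0], 'hand': 0.3}]
end [0.6636 0.2725 0.1648] [-0.001  0.    -1.   ] rows 15
```

View pics/wrist10.png

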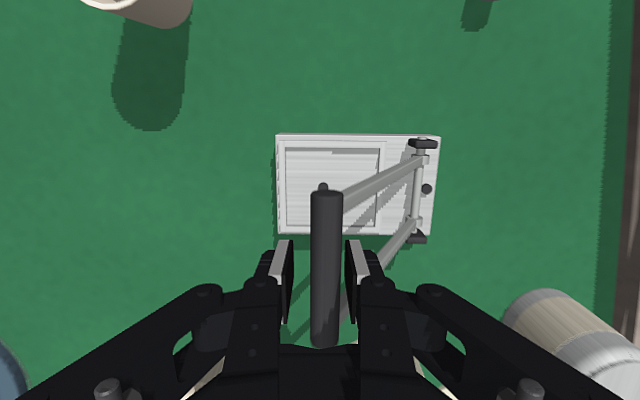

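View pics/side10.png

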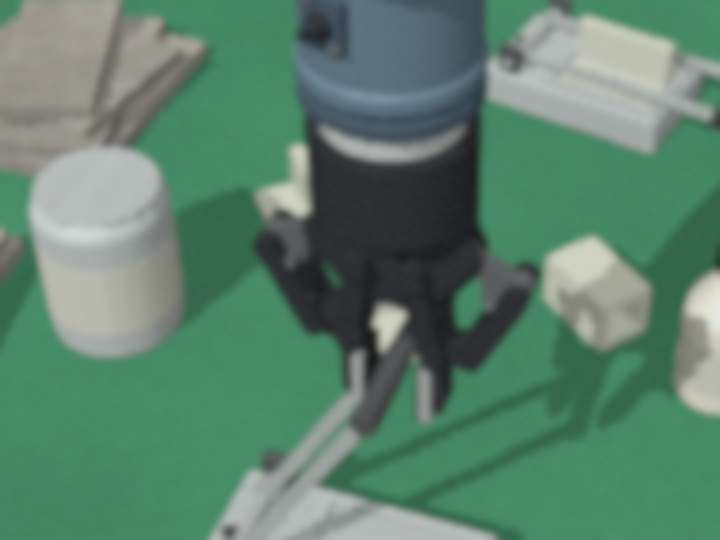

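The bar now sits well inside the gap, so I push it back along the arc.

Request:
drive_tool(deltas=[{"slide": [0, 0.3, -0.1], "delta_rot": [0, 0, 0], "hand": 0.3}, {"slide": [0, 0.22, -0.13], "delta_rot": [0, 0, 0], "hand": 0.3}, {"slide": [0, 0.22, -0.09], "delta_rot": [0, 0, 0], "hand": 0.3}, {"slide": [0, 0.22, -0.08], "delta_rot": [0, 0, 0], "hand": 0.3}, {"slide": [0, 0.22, -0.06], "delta_rot": [0, 0, 0], "hand": 0.3}])

```text
time_s: 9.75
eef_pos: [0.5657, 0.2729, 0.1754]
eef_rot: [-0.0, 0.707, 0.707, 0.0]
wrist_force: [-1.7, 0.3, 1.5]
opening: 0.3
```

Request:
drive_tool(deltas=[{"slide": [0, 0.22, -0.04], "delta_rot": [0, 0, 0], "hand": 0.3}, {"slide": [0, 0.22, -0.02], "delta_rot": [0, 0, 0], "hand": 0.3}, {"slide": [0, 0.22, -0.01], "delta_rot": [0, 0, 0], "hand": 0.3}, {"slide": [0, 0.22, 0], "delta_rot": [0, 0, 0], "hand": 0.3}, {"slide": [0, 0.22, 0.02], "delta_rot": [0, 0, 0], "hand": 0.3}])

```text
time_s: 10.38
eef_pos: [0.6206, 0.2727, 0.1772]
eef_rot: [-0.0, 0.708, 0.707, 0.0]
wrist_force: [-1.2, 1.1, 0.2]
opening: 0.298
```

Request:
drive_tool(deltas=[{"slide": [0, 0.22, 0.03], "delta_rot": [0, 0, 0], "hand": 0.3}, {"slide": [0, 0.22, 0.04], "delta_rot": [0, 0, 0], "hand": 0.3}, {"slide": [0, 0.21, 0.05], "delta_rot": [0, 0, 0], "hand": 0.3}, {"slide": [0, 0.15, 0.04], "delta_rot": [0, 0, 0], "hand": 0.3}, {"slide": [0, 0, 0], "delta_rot": [0, 0, 0], "hand": 0.3}])

```text
time_s: 11.0
eef_pos: [0.6603, 0.2725, 0.1687]
eef_rot: [-0.001, 0.708, 0.707, -0.0]
wrist_force: [1.3, 0.9, -0.1]
opening: 0.306
```

```bash
python3 - <<'E'
from h import *
snap("wrist","11"); snap("side","11",(190,120,370,255),4); snap("scene","11",(290,60,430,180),5)
p,R,o=cur(); print(p.round(4),R.as_matrix()[:,2].round(3),o["wrist_force"].round(1),o["time_s"])
E
```

```text
[0.6597 0.2727 0.1692] [-0.001  0.001 -1.   ] [-0.7  0.3 -0.2] 11.15
```

View pics/scene11.png

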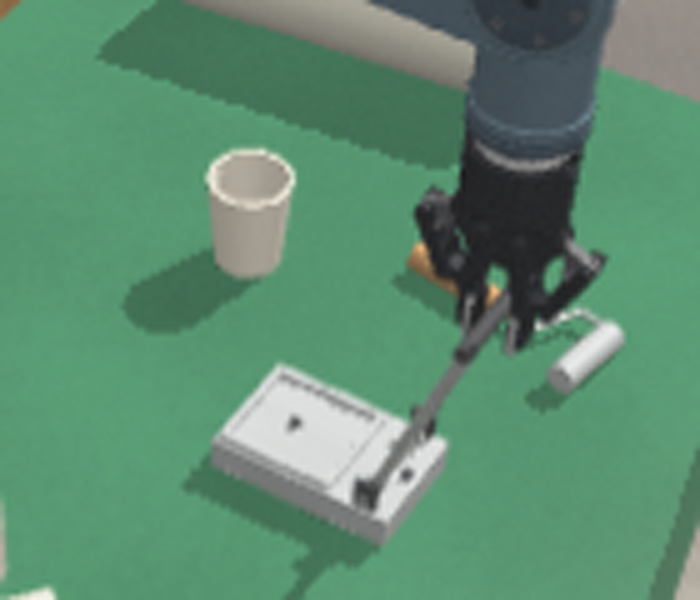

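View pics/side11.png

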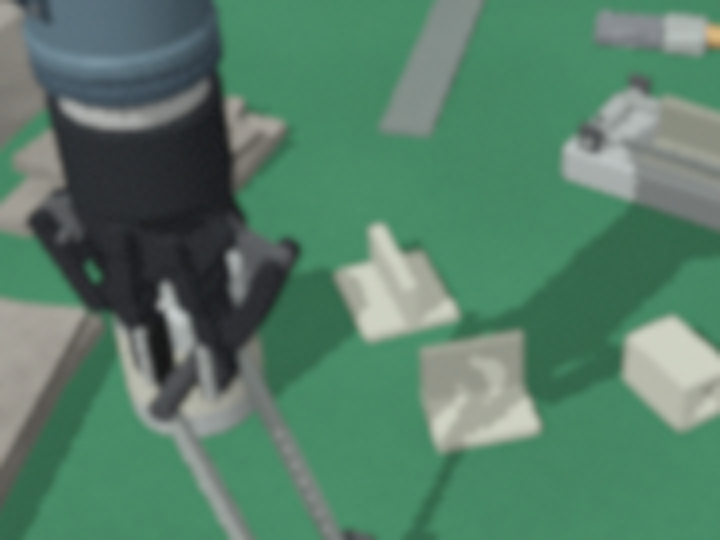

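```bash
python3 - <<'E'
from h import *
p,R,o=cur(); 
rows(p,R,[((.655,.2727,.27),tool(0,0),3,.5),((.684,-.042,.18),tool(.702,0),10,.5),((.684,-.042,.18),tool(.702,0),2,.5)])
E
```

```text
[{'slide': [0.0, -0.03, -0.67], 'delta_rot': [0.0, 0.0, 0.0], 'hand': 0.5}, {'slide': [0.0, -0.03, -0.67], 'delta_rot': [0.0, 0.0, 0.0], 'hand': 0.5}, {'slide': [0.0, -0.04, -0.68], 'delta_rot': [0.0, 0.0, 0.0], 'hand': 0.5}, {'slide': [-0.63, 0.06, 0.18], 'delta_rot': [0.0, 0.0, -0.022], 'hand': 0.5}, {'slide': [-0.63, 0.02, 0.18], 'delta_rot': [0.0, 0.0, -0.022], 'hand': 0.5}]
[{'slide': [-0.63, -0.03, 0.18], 'delta_rot': [0.0, 0.0, -0.022], 'hand': 0.5}, {'slide': [-0.63, -0.07, 0.18], 'delta_rot': [0.0, 0.0, -0.023], 'hand': 0.5}, {'slide': [-0.62, -0.12, 0.18], 'delta_rot': [0.0, 0.0, -0.022], 'hand': 0.5}, {'slide': [-0.61, -0.16, 0.18], 'delta_rot': [0.0, 0.0, -0.023], 'hand': 0.5}, {'slide': [-0.6, -0.2, 0.18], 'delta_rot': [0.0, 0.0, -0.022], 'hand': 0.5}]
[{'slide': [-0.58, -0.25, 0.18], 'delta_rot': [0.0, 0.0, -0.023], 'hand': 0.5}, {'slide': [-0.57, -0.29, 0.18], 'delta_rot': [0.0, 0.0, -0.022], 'hand': 0.5}, {'slide': [-0.54, -0.32, 0.18], 'delta_rot': [0.0, 0.0, -0.023], 'hand': 0.5}, {'slide': [0.0, 0.0, 0.0], 'delta_rot': [0.0, 0.0, 0.0], 'hand': 0.5}, {'slide': [0.0, 0.0, 0.0], 'delta_rot': [0.0, 0.0, 0.0], 'hand': 0.5}]
end [ 0.6839 -0.042   0.18  ] [-0.001  0.001 -1.   ] rows 15
```

Request:
drive_tool(deltas=[{"slide": [0, 0, -0.67], "delta_rot": [0, 0, 0], "hand": 0.3}, {"slide": [0, 0, -0.67], "delta_rot": [0, 0, 0], "hand": 0.3}, {"slide": [0, -0.1, -0.68], "delta_rot": [0, 0, 0], "hand": 0.3}, {"slide": [-0.63, 0.06, 0.18], "delta_rot": [0, 0, -0.022], "hand": 0.5}, {"slide": [-0.63, 0.02, 0.18], "delta_rot": [0, 0, -0.022], "hand": 0.5}])

```text
time_s: 11.78
eef_pos: [0.661, 0.2097, 0.2533]
eef_rot: [0.0, 0.656, 0.755, 0.001]
wrist_force: [0.4, 0.5, -0.0]
opening: 0.497
```

Request:
drive_tool(deltas=[{"slide": [-0.63, -0.03, 0.18], "delta_rot": [0, 0, -0.022], "hand": 0.5}, {"slide": [-0.63, -0.07, 0.18], "delta_rot": [0, 0, -0.023], "hand": 0.5}, {"slide": [-0.62, -0.12, 0.18], "delta_rot": [0, 0, -0.022], "hand": 0.5}, {"slide": [-0.61, -0.16, 0.18], "delta_rot": [0, 0, -0.023], "hand": 0.5}, {"slide": [-0.6, -0.2, 0.18], "delta_rot": [0, 0, -0.022], "hand": 0.5}])

```text
time_s: 12.4
eef_pos: [0.6754, 0.0517, 0.2072]
eef_rot: [-0.0, 0.514, 0.858, 0.0]
wrist_force: [-0.2, 0.8, -0.1]
opening: 0.503
```

Request:
drive_tool(deltas=[{"slide": [-0.58, -0.25, 0.18], "delta_rot": [0, 0, -0.023], "hand": 0.5}, {"slide": [-0.57, -0.29, 0.18], "delta_rot": [0, 0, -0.022], "hand": 0.5}, {"slide": [-0.54, -0.32, 0.18], "delta_rot": [0, 0, -0.023], "hand": 0.5}, {"slide": [0, 0, 0], "delta_rot": [0, 0, 0], "hand": 0.5}, {"slide": [0, 0, 0], "delta_rot": [0, 0, 0], "hand": 0.5}])

```text
time_s: 13.02
eef_pos: [0.684, -0.0414, 0.1804]
eef_rot: [-0.0, 0.421, 0.907, 0.0]
wrist_force: [0.3, -0.2, 0.1]
opening: 0.499
```

```bash
python3 - <<'E'
from h import *
W=snap("wrist","12"); S=snap("scene","12"); snap("side","12")
p,R,o=cur(); print(p.round(4),R.as_matrix()[:,1:].round(3).tolist(),o["wrist_force"].round(1),o["time_s"])
W=load("wrist12")
c,s=np.cos(-.869),np.sin(-.869)
for m in ([-40,0,40],[40,0,40],[-40,-35,6],[-40,35,6],[40,35,6],[40,-35,6]):
    X=[.6843+(c*m[0]-s*m[1])/1000,-.0422+(s*m[0]+c*m[1])/1000,m[2]/1000]; print(m,proj(W,X).round(1))
E
```

```text
[ 0.6841 -0.0408  0.1806] [[0.763, 0.0], [0.647, 0.001], [0.001, -1.0]] [0.4 0.3 0.1] 13.175
[-40, 0, 40] [[320.3 142.7]]
[40, 0, 40] [[320.2 218.8]]
[-40, -35, 6] [[288.3 139.6]]
[-40, 35, 6] [[352.1 139.6]]
[40, 35, 6] [[350.  209.1]]
[40, -35, 6] [[290.1 209.1]]
```

View pics/wrist12.png

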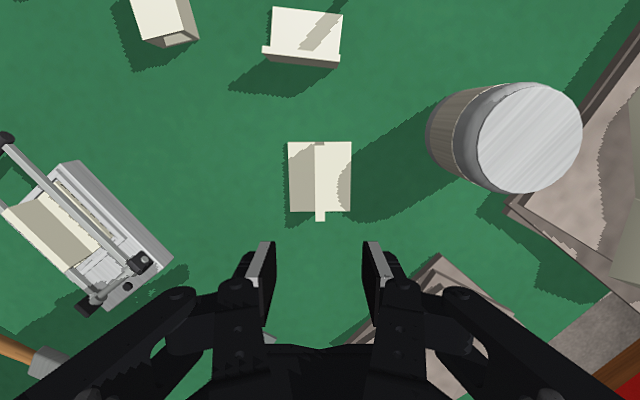

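View pics/scene12.png

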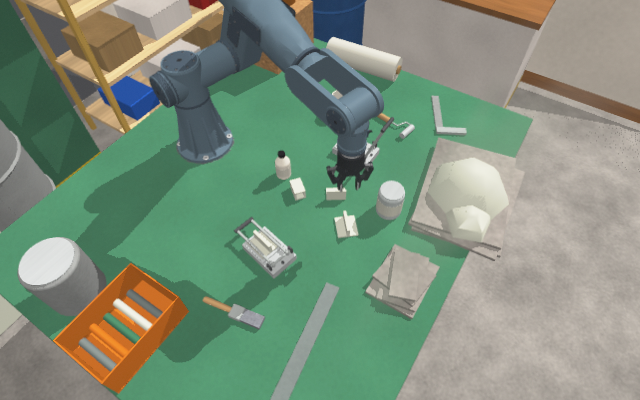

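View pics/side12.png

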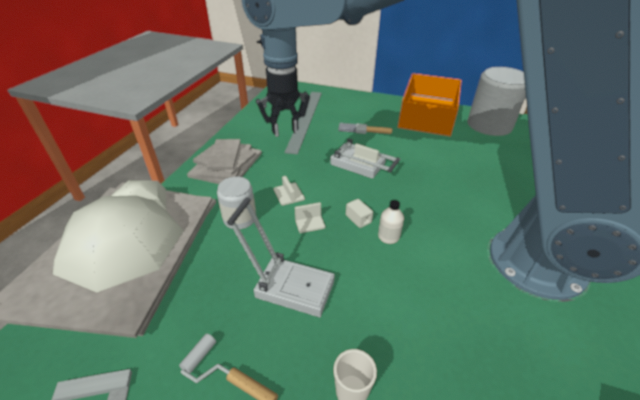

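```bash
python3 - <<'E'
from h import *
W,S,D=load("wrist12"),load("scene12"),load("side12")
print("web far",ray(W,(320,144),.04),"near",ray(W,(320,221),.04),"fl",[ray(W,q,.006) for q in((288,142),(352,142),(351,211.5),(290,212))])
for th in (1.8,1.85,1.9,1.95):
    print(th,[proj(c,[[.596-.18*np.cos(th),.2727+y,.0405+.18*np.sin(th)] for y in(.038,-.038)]).round(1).tolist() for c in (D,S)])
for n,(x,y) in dict(scene=(350,95),side=(215,180)).items():
    im=load(n+"12")["frame"][y:y+70,x:x+80,::-1]; cv2.imwrite(f"pics/z_{n}12.png",cv2.resize(im,None,fx=6,fy=6,interpolation=cv2.INTER_CUBIC))
p,R,o=cur(); T=tool(.702,0)
rows(p,R,[((.684,-.042,.06),T,4,.5),((.684,-.042,.011),T,5,.5)])
E
```

```text
web far [ 0.659 -0.013  0.04 ] near [ 0.712 -0.075  0.04 ] fl [array([ 0.633, -0.036,  0.006]), array([0.687, 0.009, 0.006]), array([ 0.74 , -0.052,  0.006]), array([ 0.686, -0.098,  0.006])]
1.8 [[[236.8, 223.6], [254.5, 199.2]], [[388.1, 115.2], [377.8, 128.0]]]
1.85 [[[232.9, 223.4], [250.8, 199.1]], [[390.2, 116.6], [380.0, 129.5]]]
1.9 [[[229.1, 223.4], [247.2, 199.3]], [[392.3, 118.0], [382.2, 131.0]]]
1.95 [[[225.5, 223.6], [243.7, 199.5]], [[394.4, 119.6], [384.3, 132.6]]]
[{'slide': [0.0, 0.0, 0.6], 'delta_rot': [0.0, 0.0, 0.0], 'hand': 0.5}, {'slide': [-0.01, -0.01, 0.6], 'delta_rot': [0.0, 0.0, 0.0], 'hand': 0.5}, {'slide': [0.0, 0.0, 0.61], 'delta_rot': [0.0, 0.0, 0.0], 'hand': 0.5}, {'slide': [-0.01, -0.01, 0.6], 'delta_rot': [0.0, 0.0, 0.001], 'hand': 0.5}, {'slide': [0.0, 0.0, 0.2], 'delta_rot': [0.0, 0.0, 0.0], 'hand': 0.5}]
[{'slide': [0.0, 0.0, 0.2], 'delta_rot': [0.0, 0.0, 0.0], 'hand': 0.5}, {'slide': [0.0, 0.0, 0.19], 'delta_rot': [0.0, 0.0, 0.0], 'hand': 0.5}, {'slide': [0.0, 0.0, 0.2], 'delta_rot': [0.0, 0.0, 0.0], 'hand': 0.5}, {'slide': [0.0, 0.0, 0.19], 'delta_rot': [0.0, 0.0, 0.0], 'hand': 0.5}, {'slide': [0, 0, 0], 'delta_rot': [0, 0, 0], 'hand': 0.5}]
end [ 0.684  -0.0421  0.0111] [ 0.     0.001 -1.   ] rows 10
```

View pics/z_side12.png

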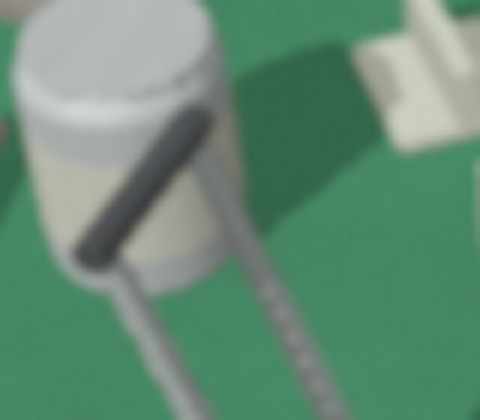

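Lever measures about 1.89 rad. All three views agree on the tee to within 2–3 mm, so I descend on it.

Request:
drive_tool(deltas=[{"slide": [0, 0, 0.6], "delta_rot": [0, 0, 0], "hand": 0.5}, {"slide": [-0.02, 0, 0.6], "delta_rot": [0, 0, 0], "hand": 0.5}, {"slide": [-0.01, 0, 0.61], "delta_rot": [0, 0, 0], "hand": 0.5}, {"slide": [-0.02, 0, 0.6], "delta_rot": [0, 0, 0], "hand": 0.5}, {"slide": [0, 0, 0.2], "delta_rot": [0, 0, 0], "hand": 0.5}])

```text
time_s: 13.8
eef_pos: [0.6841, -0.0426, 0.0474]
eef_rot: [-0.002, 0.42, 0.907, -0.0]
wrist_force: [-1.0, -0.4, 0.5]
opening: 0.499
```

Request:
drive_tool(deltas=[{"slide": [0, 0, 0.2], "delta_rot": [0, 0, 0], "hand": 0.5}, {"slide": [0, 0, 0.2], "delta_rot": [0, 0, 0], "hand": 0.5}, {"slide": [0, 0, 0.2], "delta_rot": [0, 0, 0], "hand": 0.5}, {"slide": [0, 0, 0.18], "delta_rot": [0, 0, 0], "hand": 0.5}, {"slide": [0, 0, 0], "delta_rot": [0, 0, 0], "hand": 0.5}])

```text
time_s: 14.42
eef_pos: [0.6847, -0.0437, 0.0094]
eef_rot: [-0.001, 0.421, 0.907, 0.0]
wrist_force: [0.5, -0.1, 0.0]
opening: 0.502
```

```bash
python3 - <<'E'
from h import *
snap("wrist","13"); snap("side","13",(240,130,340,230),6)
p,R,o=cur(); print(p.round(4),o["wrist_force"].round(1),o["time_s"])
E
```

```text
[ 0.6856 -0.0439  0.0106] [-0.9  0.5  0.2] 14.525
```

View pics/wrist13.png

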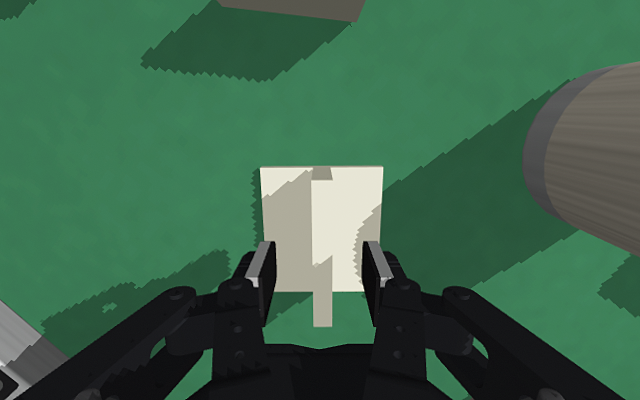

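View pics/side13.png

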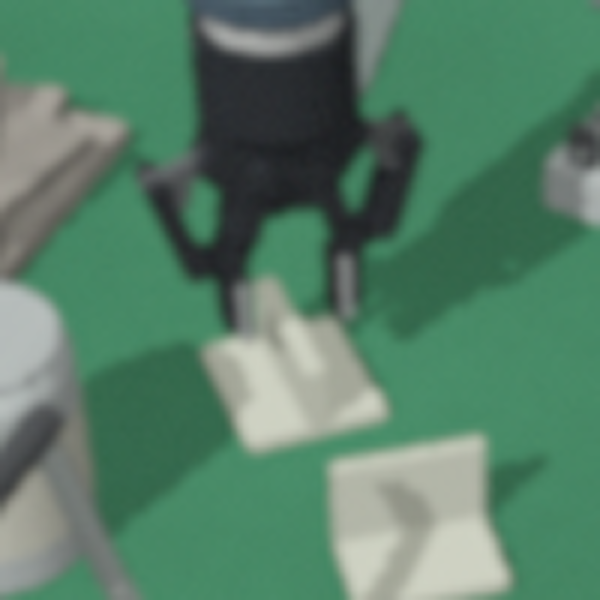

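```bash
python3 - <<'E'
from h import *
from bench import ctrl
print(ctrl.tcp_to_grasp)
W,D=load("wrist13"),load("side13"); p,R,o=cur(); M=R.as_matrix()
for s in (0,-.01,-.02,-.03):
  for dx in (0,.011):
    L=[p+M[:,2]*s+M[:,0]*dx+M[:,1]*y for y in (-.0213,.0213)]
    print(s,dx,proj(W,L).round(0).tolist(),((proj(D,L)+.5-[240,130])*6).round(0).tolist())
print(W["R"]@M, M.T@(-W["R"].T@W["t"]-p))
E
```

```text
0.0187
0 0 [[287.0, 235.0], [359.0, 235.0]] [[333.0, 358.0], [252.0, 378.0]]
0 0.011 [[286.0, 218.0], [359.0, 218.0]] [[340.0, 371.0], [259.0, 391.0]]
-0.01 0 [[285.0, 242.0], [361.0, 242.0]] [[332.0, 343.0], [251.0, 362.0]]
-0.01 0.011 [[284.0, 224.0], [362.0, 224.0]] [[340.0, 356.0], [258.0, 375.0]]
-0.02 0 [[283.0, 250.0], [363.0, 250.0]] [[332.0, 327.0], [250.0, 346.0]]
-0.02 0.011 [[282.0, 230.0], [364.0, 230.0]] [[339.0, 340.0], [256.0, 359.0]]
-0.03 0 [[281.0, 258.0], [366.0, 258.0]] [[331.0, 311.0], [248.0, 330.0]]
-0.03 0.011 [[280.0, 238.0], [367.0, 238.0]] [[338.0, 324.0], [255.0, 343.0]]
[[ 7.94677929e-05  9.99998246e-01  1.87148956e-03]
 [-9.60664784e-01  5.96074233e-04 -2.77709952e-01]
 [-2.77710580e-01 -1.77580512e-03  9.60663146e-01]] [ 0.07078732 -0.00201065 -0.17068877]
```

Request:
drive_tool(deltas=[{"slide": [0, 0, 0], "delta_rot": [0, 0, 0], "hand": 0.25}, {"slide": [0, 0, 0.05], "delta_rot": [0, 0, 0], "hand": 0.25}, {"slide": [0, 0, 0.05], "delta_rot": [0, 0, 0], "hand": 0.25}, {"slide": [0, 0, 0], "delta_rot": [0, 0, 0], "hand": 0.25}, {"slide": [0, 0, 0], "delta_rot": [0, 0, 0], "hand": 0.25}])

```text
time_s: 15.15
eef_pos: [0.6854, -0.0438, 0.0054]
eef_rot: [-0.001, 0.421, 0.907, 0.0]
wrist_force: [0.5, -1.2, 0.2]
opening: 0.253
```

```bash
python3 - <<'E'
from h import *
snap("wrist","14",(200,130,440,350),3); snap("side","14",(240,130,340,230),6); snap("scene","14",(300,150,400,250),6)
p,R,o=cur(); print(p.round(4),o["wrist_force"].round(1),o["time_s"],o["opening"])
E
```

```text
[ 0.6855 -0.0438  0.0056] [-0.4 -0.1 -0.3] 15.3 0.24788603284704935
```

View pics/wrist14.png

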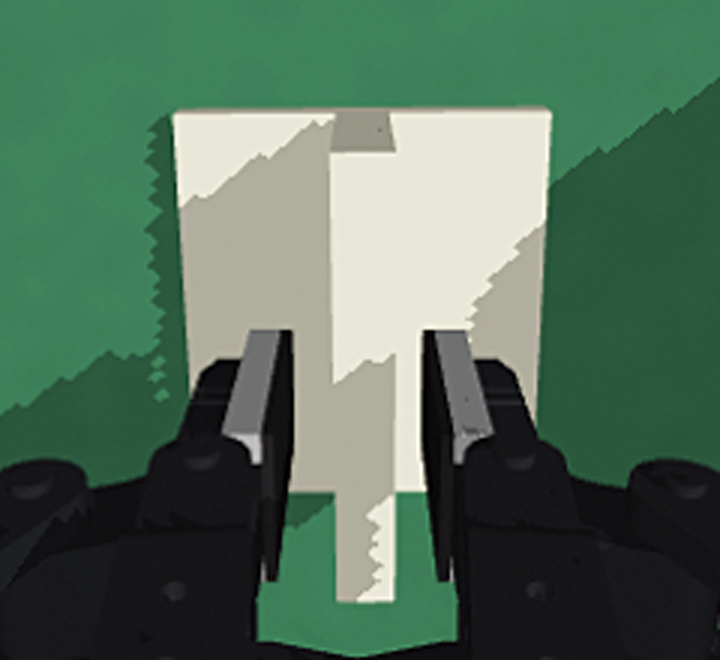

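View pics/side14.png

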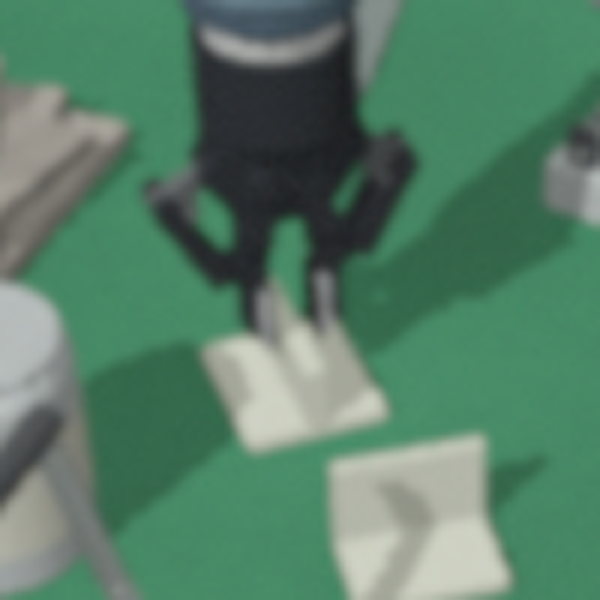

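View pics/scene14.png

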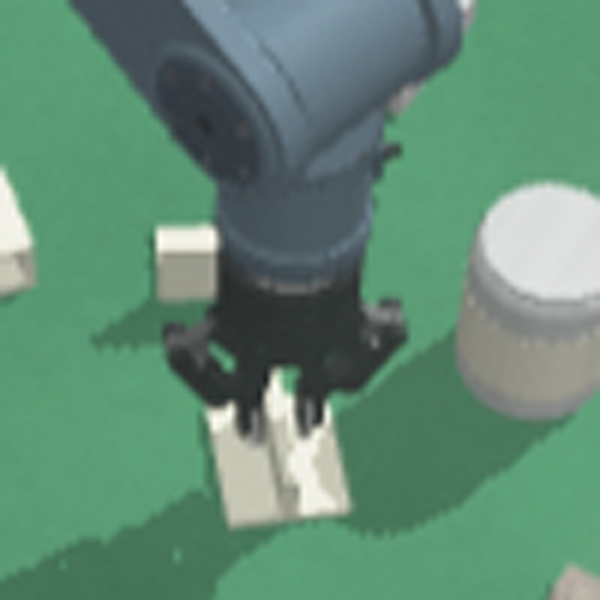

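```bash
python3 - <<'E'
from h import *
W,D=load("wrist14"),load("side14"); p,R,o=cur()
for w,d in (((341.3,240),(275,338)),((297.3,240),(313,325))):
    X,e=tri([(W,w),(D,(240+d[0]/6-.5,130+d[1]/6-.5))]); print(X.round(4),e.round(2),R.inv().apply(X-p).round(4))
E
```

```text
[ 0.6857 -0.03    0.0393] 0.67 [ 0.0104  0.009  -0.0338]
[ 0.6687 -0.0422  0.0432] 1.2 [ 0.0121 -0.0117 -0.0376]
```

Triangulating the finger tips in two views puts them about 30 mm behind the reported TCP at this opening. That matches the earlier slip off the bar. I'll go lower in steps and watch the force.

Request:
drive_tool(deltas=[{"slide": [0, 0, 0.08], "delta_rot": [0, 0, 0], "hand": 0.25}, {"slide": [0, 0, 0.08], "delta_rot": [0, 0, 0], "hand": 0.25}, {"slide": [0, 0, 0.08], "delta_rot": [0, 0, 0], "hand": 0.25}, {"slide": [0, 0, 0.06], "delta_rot": [0, 0, 0], "hand": 0.25}, {"slide": [0, 0, 0], "delta_rot": [0, 0, 0], "hand": 0.25}])

```text
time_s: 15.92
eef_pos: [0.6851, -0.0437, -0.01]
eef_rot: [-0.001, 0.421, 0.907, 0.0]
wrist_force: [-0.3, 0.3, 0.0]
opening: 0.249
```

```bash
python3 - <<'E'
from h import *
snap("wrist","15",(200,130,440,350),3); snap("side","15",(240,130,340,230),6); snap("scene","15",(300,150,400,250),6)
p,R,o=cur(); print(p.round(4),o["wrist_force"].round(1),o["time_s"],o["opening"])
E
```

```text
[ 0.6855 -0.0438 -0.0094] [-0.8 -0.5 -0. ] 16.075 0.25194139311629227
```

View pics/wrist15.png

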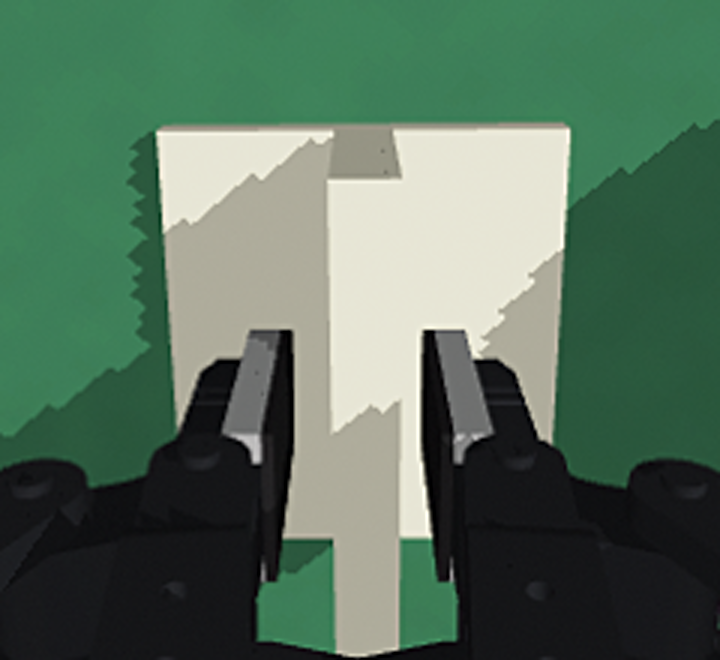

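View pics/side15.png

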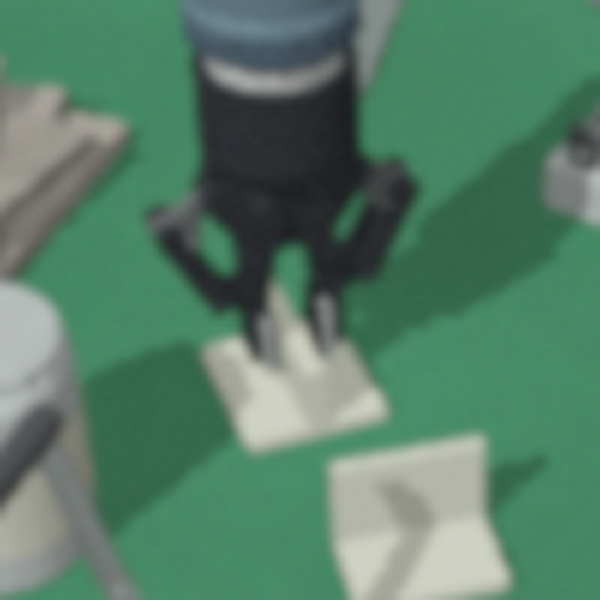

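View pics/scene15.png

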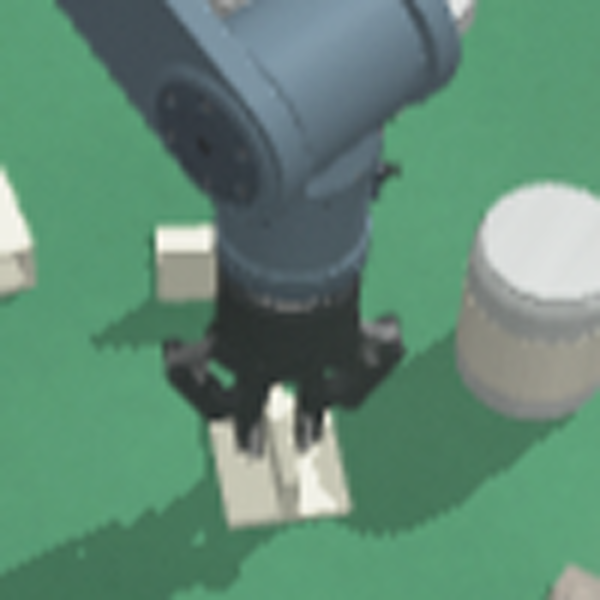

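Request:
drive_tool(deltas=[{"slide": [0, 0, 0.06], "delta_rot": [0, 0, 0], "hand": 0.25}, {"slide": [0, 0, 0.06], "delta_rot": [0, 0, 0], "hand": 0.25}, {"slide": [0, 0, 0.04], "delta_rot": [0, 0, 0], "hand": 0.25}, {"slide": [0, 0, 0], "delta_rot": [0, 0, 0], "hand": 0.2}, {"slide": [0, 0, 0], "delta_rot": [0, 0, 0], "hand": 0.15}])

```text
time_s: 16.7
eef_pos: [0.6855, -0.0438, -0.0175]
eef_rot: [-0.0, 0.421, 0.907, 0.0]
wrist_force: [-0.2, -2.0, -0.2]
opening: 0.145
```

Request:
drive_tool(deltas=[{"slide": [0, 0, 0], "delta_rot": [0, 0, 0], "hand": 0}, {"slide": [0, 0, 0], "delta_rot": [0, 0, 0], "hand": 0}, {"slide": [0, 0, 0], "delta_rot": [0, 0, 0], "hand": 0}, {"slide": [0, 0, 0], "delta_rot": [0, 0, 0], "hand": 0}, {"slide": [0, 0, 0], "delta_rot": [0, 0, 0], "hand": 0}])

```text
time_s: 17.32
eef_pos: [0.6856, -0.0438, -0.0173]
eef_rot: [-0.0, 0.421, 0.907, 0.0]
wrist_force: [0.3, -0.5, 2.1]
opening: 0.11
```

```bash
python3 - <<'E'
from h import *
snap("wrist","16",(200,130,440,350),3); snap("side","16",(240,130,340,230),6)
p,R,o=cur(); print(p.round(4),R.as_matrix()[:,1].round(3),o["wrist_force"].round(1),o["time_s"],o["opening"])
E
```

```text
[ 0.6856 -0.0438 -0.0173] [0.763 0.646 0.   ] [ 0.8 -0.5  2. ] 17.425 0.1051198604773839
```

View pics/wrist16.png

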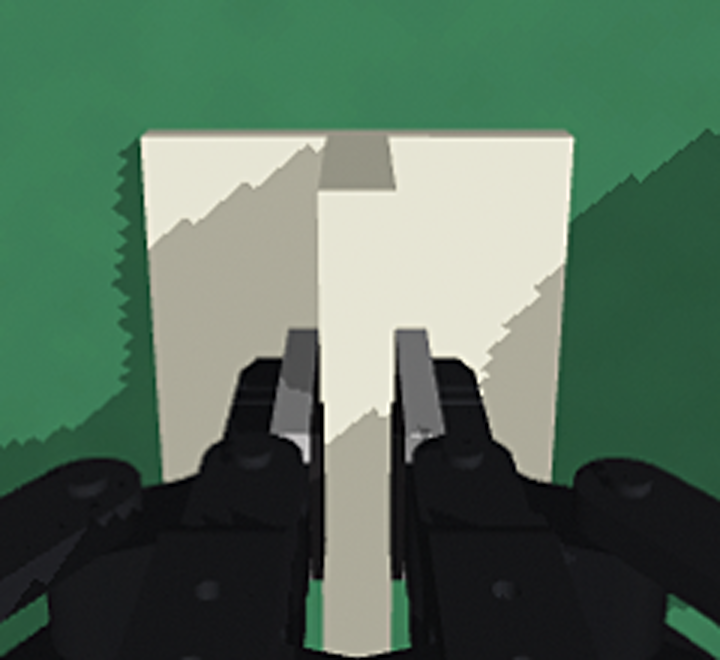

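View pics/side16.png

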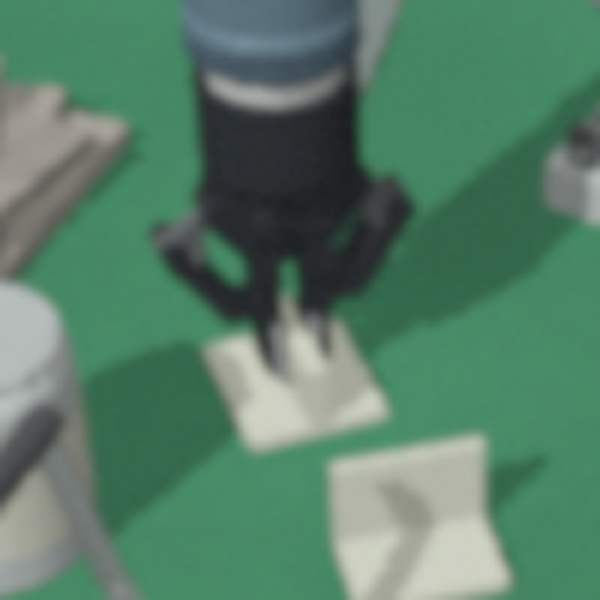

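```bash
python3 - <<'E'
from h import *
W=load("wrist16"); p,R,o=cur()
for q in ((142,135),(573,135)):
    X=ray(W,(200+q[0]/3-.3,130+q[1]/3-.3),.006); print(X,R.inv().apply(X-p).round(4))
X=ray(W,(200+357/3-.3,130+189/3-.3),.04); print("web",X,R.inv().apply(X-p).round(4))
T=tool(.702,0)
rows(p,R,[((p[0],p[1],.11),T,5,0),((.62,.13,.19),tool(1.15,0),8,0),((.516,.2727,.15),tool(1.57-.001,0),7,0)])
E
```

```text
[ 0.632 -0.037  0.006] [ 0.0399 -0.0365 -0.0233]
[0.685 0.008 0.006] [ 0.04    0.033  -0.0233]
web [ 0.658 -0.014  0.04 ] [ 0.0407 -0.0018 -0.0573]
[{'slide': [0.0, 0.0, -0.51], 'delta_rot': [0.0, 0.0, 0.0], 'hand': 0}, {'slide': [0.0, 0.0, -0.51], 'delta_rot': [0.0, 0.0, 0.0], 'hand': 0}, {'slide': [0.0, 0.0, -0.51], 'delta_rot': [0.0, 0.0, 0.0], 'hand': 0}, {'slide': [0.0, 0.0, -0.51], 'delta_rot': [0.0, 0.0, 0.0], 'hand': 0}, {'slide': [0.0, 0.0, -0.51], 'delta_rot': [0.0, 0.0, 0.0], 'hand': 0}]
[{'slide': [0.44, 0.16, -0.2], 'delta_rot': [0.0, 0.0, -0.018], 'hand': 0}, {'slide': [0.43, 0.18, -0.2], 'delta_rot': [0.0, 0.0, -0.018], 'hand': 0}, {'slide': [0.42, 0.2, -0.2], 'delta_rot': [0.0, 0.0, -0.018], 'hand': 0}, {'slide': [0.4, 0.23, -0.2], 'delta_rot': [0.0, 0.0, -0.018], 'hand': 0}, {'slide': [0.39, 0.25, -0.2], 'delta_rot': [0.0, 0.0, -0.018], 'hand': 0}]
[{'slide': [0.38, 0.27, -0.2], 'delta_rot': [0.0, 0.0, -0.017], 'hand': 0}, {'slide': [0.36, 0.29, -0.2], 'delta_rot': [0.0, 0.0, -0.018], 'hand': 0}, {'slide': [0.35, 0.31, -0.19], 'delta_rot': [0.0, 0.0, -0.017], 'hand': 0}, {'slide': [0.44, 0.25, 0.11], 'delta_rot': [0.0, 0.0, -0.019], 'hand': 0}, {'slide': [0.42, 0.28, 0.11], 'delta_rot': [0.0, 0.0, -0.019], 'hand': 0}]
[{'slide': [0.4, 0.3, 0.12], 'delta_rot': [0.0, 0.0, -0.019], 'hand': 0}, {'slide': [0.39, 0.32, 0.11], 'delta_rot': [0.0, 0.0, -0.019], 'hand': 0}, {'slide': [0.37, 0.35, 0.12], 'delta_rot': [0.0, 0.0, -0.019], 'hand': 0}, {'slide': [0.34, 0.37, 0.11], 'delta_rot': [0.0, 0.0, -0.019], 'hand': 0}, {'slide': [0.32, 0.38, 0.12], 'delta_rot': [0.0, 0.0, -0.02], 'hand': 0}]
end [0.5162 0.2725 0.15  ] [-0.     0.001 -1.   ] rows 20
```

Request:
drive_tool(deltas=[{"slide": [0, 0, -0.3], "delta_rot": [0, 0, 0], "hand": 0}, {"slide": [0, 0, -0.5], "delta_rot": [0, 0, 0], "hand": 0}, {"slide": [0, 0, -0.55], "delta_rot": [0, 0, 0], "hand": 0}, {"slide": [0, 0, -0.6], "delta_rot": [0, 0, 0], "hand": 0}, {"slide": [0, 0, -0.6], "delta_rot": [0, 0, 0], "hand": 0}])

```text
time_s: 18.05
eef_pos: [0.6852, -0.0438, 0.1115]
eef_rot: [-0.001, 0.421, 0.907, 0.0]
wrist_force: [-0.3, -0.1, -1.2]
opening: 0.104
```

Request:
drive_tool(deltas=[{"slide": [0.44, 0.16, -0.2], "delta_rot": [0, 0, -0.018], "hand": 0}, {"slide": [0.43, 0.18, -0.2], "delta_rot": [0, 0, -0.018], "hand": 0}, {"slide": [0.42, 0.2, -0.2], "delta_rot": [0, 0, -0.018], "hand": 0}, {"slide": [0.4, 0.23, -0.2], "delta_rot": [0, 0, -0.018], "hand": 0}, {"slide": [0.39, 0.25, -0.2], "delta_rot": [0, 0, -0.018], "hand": 0}])

```text
time_s: 18.68
eef_pos: [0.6438, 0.0667, 0.1604]
eef_rot: [-0.001, 0.286, 0.958, 0.0]
wrist_force: [-0.1, 0.5, -2.1]
opening: 0.102
```

Request:
drive_tool(deltas=[{"slide": [0.38, 0.27, -0.2], "delta_rot": [0, 0, -0.017], "hand": 0}, {"slide": [0.36, 0.29, -0.2], "delta_rot": [0, 0, -0.018], "hand": 0}, {"slide": [0.35, 0.31, -0.19], "delta_rot": [0, 0, -0.017], "hand": 0}, {"slide": [0.44, 0.25, 0.11], "delta_rot": [0, 0, -0.019], "hand": 0}, {"slide": [0.42, 0.28, 0.11], "delta_rot": [0, 0, -0.019], "hand": 0}])

```text
time_s: 19.3
eef_pos: [0.5885, 0.1723, 0.1778]
eef_rot: [-0.001, 0.149, 0.989, 0.0]
wrist_force: [0.5, -0.0, -2.5]
opening: 0.102
```

Request:
drive_tool(deltas=[{"slide": [0.4, 0.3, 0.12], "delta_rot": [0, 0, -0.019], "hand": 0}, {"slide": [0.39, 0.32, 0.11], "delta_rot": [0, 0, -0.019], "hand": 0}, {"slide": [0.37, 0.35, 0.12], "delta_rot": [0, 0, -0.019], "hand": 0}, {"slide": [0.34, 0.37, 0.11], "delta_rot": [0, 0, -0.019], "hand": 0}, {"slide": [0.32, 0.38, 0.12], "delta_rot": [0, 0, -0.02], "hand": 0}])

```text
time_s: 19.92
eef_pos: [0.5144, 0.2736, 0.1488]
eef_rot: [-0.001, -0.001, 1.0, 0.0]
wrist_force: [0.5, 0.2, -0.8]
opening: 0.108
```

Request:
drive_tool(deltas=[{"slide": [0, 0, 0], "delta_rot": [0, 0, 0], "hand": 0}, {"slide": [0, 0, 0.2], "delta_rot": [0, 0, 0], "hand": 0}, {"slide": [0, 0, 0.4], "delta_rot": [0, 0, 0], "hand": 0}, {"slide": [0, 0, 0.2], "delta_rot": [0, 0, 0], "hand": 0}, {"slide": [0, 0, 0], "delta_rot": [0, 0, 0], "hand": 0}])

```text
time_s: 20.55
eef_pos: [0.5155, 0.2718, 0.1087]
eef_rot: [-0.001, 0.001, 1.0, 0.0]
wrist_force: [0.1, 0.2, -1.4]
opening: 0.105
```

```bash
python3 - <<'E'
from h import *
snap("wrist","17"); snap("side","17",(210,170,370,310),5); snap("scene","17",(310,60,410,180),5)
p,R,o=cur(); print(p.round(4),R.as_matrix()[:,1:].round(4).tolist(),o["wrist_force"].round(1),o["time_s"],o["opening"])
E
```

```text
[0.5167 0.2724 0.1105] [[0.0016, 0.0004], [1.0, 0.001], [0.001, -1.0]] [-1.4  0.4 -0.8] 20.7 0.10690732615179731
```

View pics/wrist17.png

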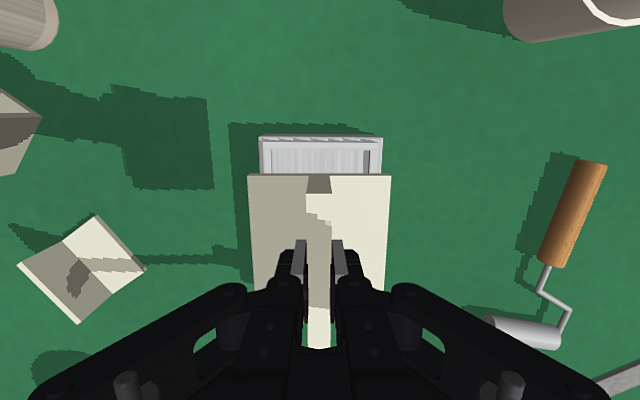

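View pics/side17.png

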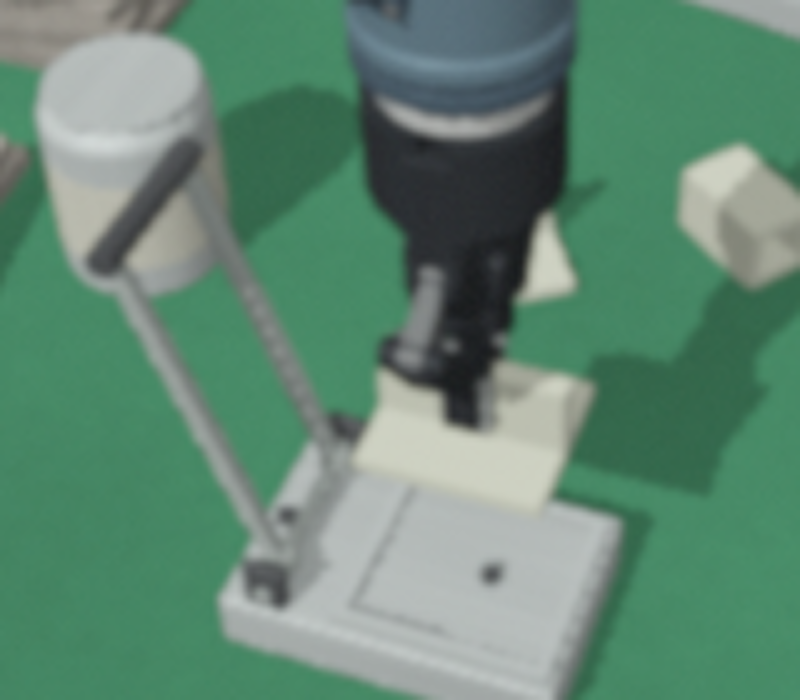

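View pics/scene17.png

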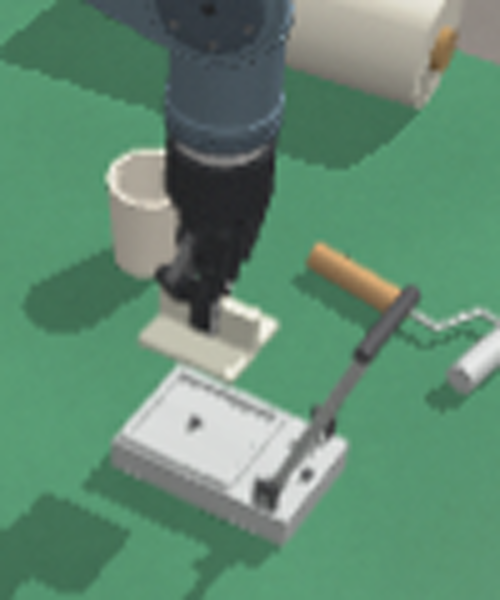

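```bash
python3 - <<'E'
from h import *
im=cv2.imread("pics/wrist17.png")[125:195,235:405]; cv2.imwrite("pics/z17.png",cv2.resize(im,None,fx=4.5,fy=4.5,interpolation=cv2.INTER_CUBIC))
E
```

```text
(no output)
```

View pics/z17.png

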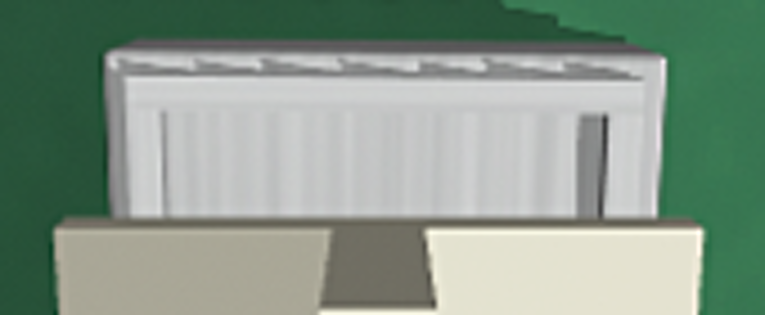

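```bash
python3 - <<'E'
from h import *
W=load("wrist17"); p,R,o=cur()
q=lambda x,y:(x/4.5+235-.4,y/4.5+125-.4)
for n,a,b,z in (("block",(107,58),(664,58),.03),("rim out",(125,80),(644,80),.035),("rim in",(163,112),(606,112),.035),("flange",(57,229),(703,229),p[2]+.0233)):
    A,B=ray(W,q(*a),z),ray(W,q(*b),z); print(n,A,B,"mid",((A+B)/2).round(4),"w",np.linalg.norm(A-B).round(4), "yaw",np.arctan2(B[0]-A[0],A[1]-B[1]).round(3))
E
```

```text
block [0.464 0.222 0.03 ] [0.464 0.321 0.03 ] mid [0.464  0.2715 0.03  ] w 0.099 yaw 3.142
rim out [0.468 0.226 0.035] [0.468 0.316 0.035] mid [0.468 0.271 0.035] w 0.09 yaw 3.142
rim in [0.473 0.233 0.035] [0.473 0.31  0.035] mid [0.473  0.2715 0.035 ] w 0.077 yaw 3.142
flange [0.474 0.236 0.134] [0.474 0.305 0.134] mid [0.474  0.2705 0.134 ] w 0.069 yaw 3.142
```

Request:
drive_tool(deltas=[{"slide": [-0.02, 0.01, 0.4], "delta_rot": [0, 0, 0], "hand": 0}, {"slide": [-0.02, 0, 0.5], "delta_rot": [0, 0, 0], "hand": 0}, {"slide": [0, 0, 0.5], "delta_rot": [0, 0, 0], "hand": 0}, {"slide": [0, 0, 0.34], "delta_rot": [0, 0, 0], "hand": 0}, {"slide": [0, 0, 0], "delta_rot": [0, 0, 0], "hand": 0}])

```text
time_s: 21.32
eef_pos: [0.5165, 0.2727, 0.0209]
eef_rot: [-0.002, 0.001, 1.0, -0.0]
wrist_force: [-1.5, 0.5, -0.7]
opening: 0.101
```

```bash
python3 - <<'E'
from h import *
snap("wrist","18",(220,110,420,350),3); snap("side","18",(240,220,370,330),6)
p,R,o=cur(); print(p.round(4),o["wrist_force"].round(1),o["time_s"],o["opening"])
E
```

```text
[0.5184 0.2732 0.0232] [ 0.   0.9 -0.3] 21.425 0.10242444514895416
```

View pics/wrist18.png

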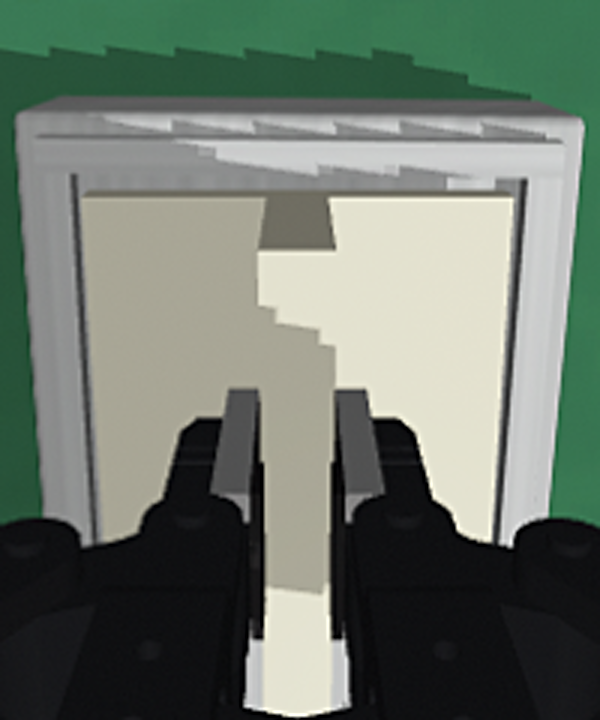

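View pics/side18.png

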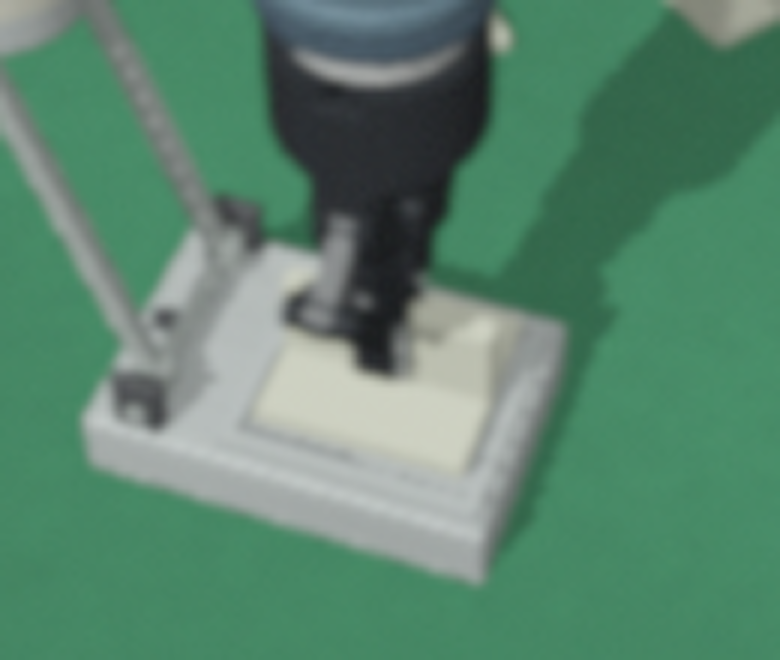

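Request:
drive_tool(deltas=[{"slide": [0, 0.01, 0.08], "delta_rot": [0, 0, 0], "hand": 0}, {"slide": [0, 0, 0.06], "delta_rot": [0, 0, 0], "hand": 0}, {"slide": [0, 0, 0.04], "delta_rot": [0, 0, 0], "hand": 0}, {"slide": [0, 0, 0.02], "delta_rot": [0, 0, 0], "hand": 0}, {"slide": [0, 0, 0], "delta_rot": [0, 0, 0], "hand": 0}])

```text
time_s: 22.05
eef_pos: [0.518, 0.2736, 0.0128]
eef_rot: [-0.0, 0.001, 1.0, 0.0]
wrist_force: [-0.3, -0.7, -0.9]
opening: 0.104
```

```bash
python3 - <<'E'
from h import *
snap("wrist","19",(220,110,420,350),3)
p,R,o=cur(); print(p.round(4),o["wrist_force"].round(1),o["time_s"],o["opening"])
E
```

```text
[0.518  0.2736 0.0129] [ 0.7 -0.4 -1.5] 22.1 0.10493312137468552
```

View pics/wrist19.png

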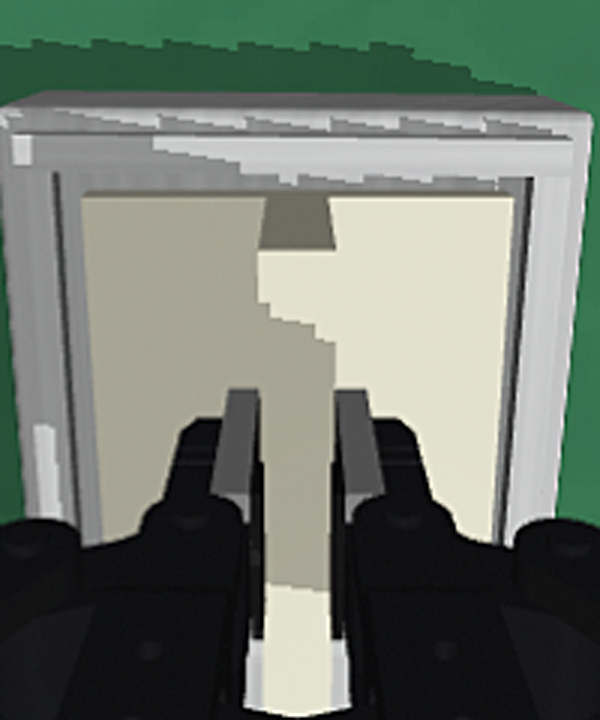

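Request:
drive_tool(deltas=[{"slide": [0, 0, 0.01], "delta_rot": [0, 0, 0], "hand": 0.1}, {"slide": [0, 0, 0], "delta_rot": [0, 0, 0], "hand": 0.35}, {"slide": [0, 0, 0], "delta_rot": [0, 0, 0], "hand": 0.35}, {"slide": [0, 0, 0], "delta_rot": [0, 0, 0], "hand": 0.35}, {"slide": [0, 0, -0.2], "delta_rot": [0, 0, 0], "hand": 0.35}])

```text
time_s: 22.72
eef_pos: [0.5171, 0.2733, 0.0219]
eef_rot: [-0.001, 0.001, 1.0, 0.0]
wrist_force: [0.2, -0.1, 0.2]
opening: 0.35
```

Request:
drive_tool(deltas=[{"slide": [0, 0, -0.4], "delta_rot": [0, 0, 0], "hand": 0.35}, {"slide": [0, 0, -0.6], "delta_rot": [0, 0, 0], "hand": 0.35}, {"slide": [0, 0, -0.7], "delta_rot": [0, 0, 0], "hand": 0.35}, {"slide": [0, 0, -0.7], "delta_rot": [0, 0, 0], "hand": 0.35}, {"slide": [0, 0, 0], "delta_rot": [0, 0, 0], "hand": 0.35}])

```text
time_s: 23.35
eef_pos: [0.5209, 0.2745, 0.1478]
eef_rot: [0.004, 0.0, 1.0, 0.002]
wrist_force: [0.3, -0.2, -0.0]
opening: 0.351
```

```bash
python3 - <<'E'
from h import *
snap("wrist","20",(200,110,440,350),3); snap("side","20",(210,170,370,320),5)
p,R,o=cur(); print(p.round(4),o["wrist_force"].round(1),o["time_s"],o["opening"],o["q"].round(2))
E
```

```text
[0.5184 0.2736 0.1437] [-1.  -0.5  1. ] 23.45 0.3499126023997576 [ 0.28  0.26  1.63  0.    1.24 -1.29]
```

View pics/wrist20.png

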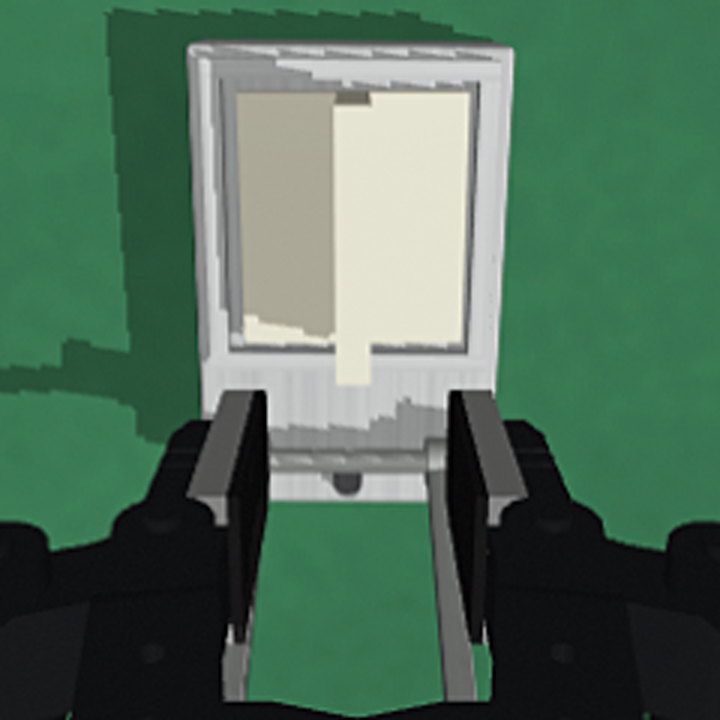

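View pics/side20.png

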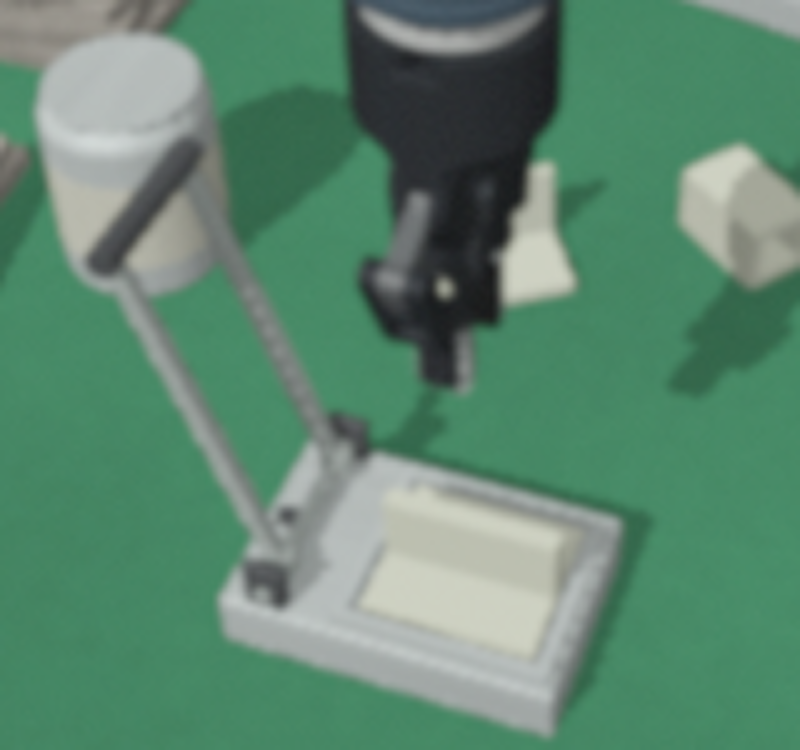

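Wrist and side views show the tee seated inside the rim, web lengthways. Next I go back to the bar to close it.

```bash
python3 - <<'E'
from h import *
p,R,o=cur(); p=np.array([.518,.2735,.1435]); T=tool(0,0)
rows(p,R,[((.518,.2727,.30),tool(.7,0),5,.4),((.651,.2727,.30),T,5,.4)])
rows(np.array([.651,.2727,.30]),T,[((.651,.2727,.162),T,5,.4)])
E
```

```text
[{'slide': [0.0, 0.0, -0.63], 'delta_rot': [0.0, 0.0, 0.055], 'hand': 0.4}, {'slide': [0.0, 0.0, -0.63], 'delta_rot': [0.0, 0.0, 0.055], 'hand': 0.4}, {'slide': [0.0, 0.0, -0.62], 'delta_rot': [0.0, 0.0, 0.056], 'hand': 0.4}, {'slide': [0.0, 0.0, -0.63], 'delta_rot': [0.0, 0.0, 0.055], 'hand': 0.4}, {'slide': [-0.01, -0.01, -0.62], 'delta_rot': [0.001, 0.0, 0.056], 'hand': 0.4}]
[{'slide': [-0.34, 0.41, 0.0], 'delta_rot': [0.0, 0.0, 0.045], 'hand': 0.4}, {'slide': [-0.28, 0.45, 0.0], 'delta_rot': [0.0, 0.0, 0.044], 'hand': 0.4}, {'slide': [-0.22, 0.49, 0.0], 'delta_rot': [0.0, 0.0, 0.045], 'hand': 0.4}, {'slide': [-0.15, 0.51, 0.0], 'delta_rot': [0.0, 0.0, 0.044], 'hand': 0.4}, {'slide': [-0.07, 0.53, 0.0], 'delta_rot': [0.0, 0.0, 0.045], 'hand': 0.4}]
end [0.6512 0.2728 0.2999] [-0.001 -0.001 -1.   ] rows 10
[{'slide': [0.0, 0.0, 0.55], 'delta_rot': [0.0, 0.0, 0.0], 'hand': 0.4}, {'slide': [0.0, 0.0, 0.55], 'delta_rot': [0.0, 0.0, 0.0], 'hand': 0.4}, {'slide': [0.0, 0.0, 0.55], 'delta_rot': [0.0, 0.0, 0.0], 'hand': 0.4}, {'slide': [0.0, 0.0, 0.55], 'delta_rot': [0.0, 0.0, 0.0], 'hand': 0.4}, {'slide': [0.0, 0.0, 0.56], 'delta_rot': [0.0, 0.0, 0.0], 'hand': 0.4}]
end [0.651  0.2727 0.162 ] [ 0.  0. -1.] rows 5
```

Request:
drive_tool(deltas=[{"slide": [0, 0, -0.63], "delta_rot": [0, 0, 0.055], "hand": 0.4}, {"slide": [0, 0, -0.63], "delta_rot": [0, 0, 0.055], "hand": 0.4}, {"slide": [0, 0, -0.62], "delta_rot": [0, 0, 0.055], "hand": 0.4}, {"slide": [0, 0, -0.63], "delta_rot": [0, 0, 0.055], "hand": 0.4}, {"slide": [-0.01, -0.01, -0.62], "delta_rot": [0, 0, 0.056], "hand": 0.4}])

```text
time_s: 24.08
eef_pos: [0.5174, 0.2725, 0.2985]
eef_rot: [-0.001, 0.423, 0.906, -0.001]
wrist_force: [0.5, -0.2, -0.7]
opening: 0.4
```

Request:
drive_tool(deltas=[{"slide": [-0.34, 0.41, 0], "delta_rot": [0, 0, 0.045], "hand": 0.4}, {"slide": [-0.28, 0.45, 0], "delta_rot": [0, 0, 0.045], "hand": 0.4}, {"slide": [-0.22, 0.49, 0], "delta_rot": [0, 0, 0.045], "hand": 0.4}, {"slide": [-0.15, 0.51, 0], "delta_rot": [0, 0, 0.044], "hand": 0.4}, {"slide": [-0.07, 0.53, 0], "delta_rot": [0, 0, 0.045], "hand": 0.4}])

```text
time_s: 24.7
eef_pos: [0.6517, 0.2728, 0.297]
eef_rot: [-0.001, 0.709, 0.705, -0.001]
wrist_force: [0.8, 0.4, 0.2]
opening: 0.403
```

```bash
python3 - <<'E'
from h import *
snap("wrist","21"); snap("side","21",(190,120,370,255),4)
p,R,o=cur(); print(p.round(4),R.as_matrix()[:,1:].round(3).tolist(),o["time_s"])
W=load("wrist21")
for th in (1.85,1.88,1.91): print(th,proj(W,[[.596-.18*np.cos(th),.2727+y,.0405+.18*np.sin(th)] for y in(.038,-.038)]).round(1).tolist())
E
```

```text
[0.6526 0.2721 0.296 ] [[1.0, -0.004], [-0.004, -0.0], [-0.004, -1.0]] 24.8
1.85 [[312.7, 149.9], [313.6, 236.3]]
1.88 [[319.0, 149.7], [319.5, 235.6]]
1.91 [[325.2, 149.4], [325.2, 234.8]]
```

View pics/wrist21.png

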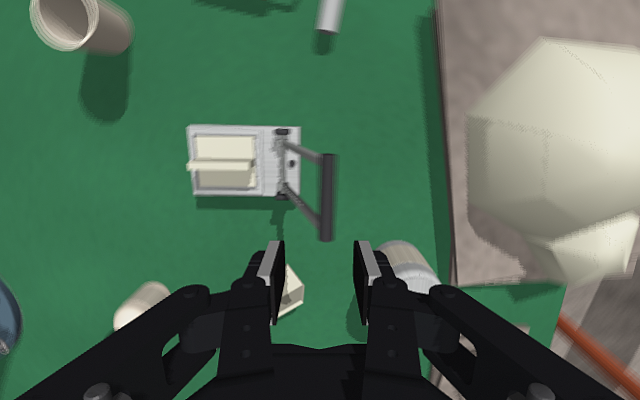

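View pics/side21.png

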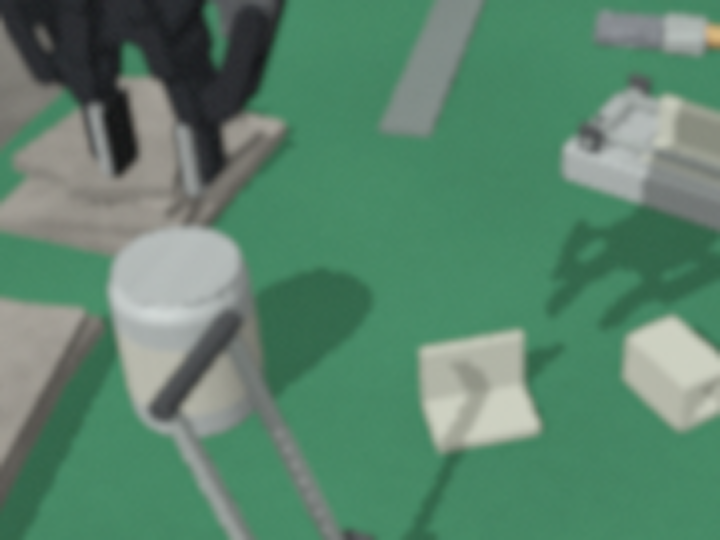

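Request:
drive_tool(deltas=[{"slide": [0, 0.05, 0.45], "delta_rot": [0, 0, 0], "hand": 0.4}, {"slide": [0, 0, 0.5], "delta_rot": [0, 0, 0], "hand": 0.4}, {"slide": [0, 0, 0.6], "delta_rot": [0, 0, 0], "hand": 0.4}, {"slide": [0, 0, 0.6], "delta_rot": [0, 0, 0], "hand": 0.4}, {"slide": [0, 0, 0.55], "delta_rot": [0, 0, 0], "hand": 0.4}])

```text
time_s: 25.42
eef_pos: [0.6522, 0.2731, 0.1617]
eef_rot: [-0.001, 0.707, 0.708, -0.001]
wrist_force: [-0.6, 0.3, -0.5]
opening: 0.4
```

```bash
python3 - <<'E'
from h import *
snap("wrist","22",(200,130,440,350),3); snap("side","22",(190,120,370,255),4)
p,R,o=cur(); print(p.round(4),R.as_matrix()[:,1:].round(3).tolist(),o["wrist_force"],o["time_s"])
T=tool(0,0); w=[]
for th in np.linspace(1.9,.7,19)[1:]:
    w.append(((.596-.18*np.cos(th)-.006,.2727,.0405+.18*np.sin(th)-.050),T,1,.3))
rows(p,R,w)
E
```

```text
[0.6501 0.2725 0.1585] [[1.0, -0.01], [0.001, -0.001], [-0.01, -1.0]] [-0.56314375  0.01122282 -0.11540193] 25.525
[{'slide': [0.0, -0.27, -0.11], 'delta_rot': [-0.003, 0.0, 0.0], 'hand': 0.3}, {'slide': [0.0, -0.23, -0.06], 'delta_rot': [0.0, 0.0, 0.0], 'hand': 0.3}, {'slide': [0.0, -0.24, -0.04], 'delta_rot': [0.0, 0.0, 0.0], 'hand': 0.3}, {'slide': [0.0, -0.24, -0.02], 'delta_rot': [0.0, 0.0, 0.0], 'hand': 0.3}, {'slide': [0.0, -0.24, -0.01], 'delta_rot': [0.0, 0.0, 0.0], 'hand': 0.3}]
[{'slide': [0.0, -0.24, 0.01], 'delta_rot': [0.0, 0.0, 0.0], 'hand': 0.3}, {'slide': [0.0, -0.24, 0.03], 'delta_rot': [0.0, 0.0, 0.0], 'hand': 0.3}, {'slide': [0.0, -0.23, 0.04], 'delta_rot': [0.0, 0.0, 0.0], 'hand': 0.3}, {'slide': [0.01, -0.24, 0.05], 'delta_rot': [0.0, 0.0, 0.0], 'hand': 0.3}, {'slide': [0.0, -0.22, 0.08], 'delta_rot': [0.0, 0.0, 0.0], 'hand': 0.3}]
[{'slide': [0.0, -0.23, 0.08], 'delta_rot': [0.0, 0.0, 0.0], 'hand': 0.3}, {'slide': [0.0, -0.22, 0.11], 'delta_rot': [0.0, 0.0, 0.0], 'hand': 0.3}, {'slide': [0.0, -0.21, 0.11], 'delta_rot': [0.0, 0.0, 0.0], 'hand': 0.3}, {'slide': [0.0, -0.2, 0.13], 'delta_rot': [0.0, 0.0, 0.0], 'hand': 0.3}, {'slide': [0.0, -0.19, 0.14], 'delta_rot': [0.0, 0.0, 0.0], 'hand': 0.3}]
[{'slide': [0.0, -0.18, 0.16], 'delta_rot': [0.0, 0.0, 0.0], 'hand': 0.3}, {'slide': [0.0, -0.17, 0.17], 'delta_rot': [0.0, 0.0, 0.0], 'hand': 0.3}, {'slide': [0.0, -0.17, 0.18], 'delta_rot': [0.0, 0.0, 0.0], 'hand': 0.3}, {'slide': [0, 0, 0], 'delta_rot': [0, 0, 0], 'hand': 0.3}, {'slide': [0, 0, 0], 'delta_rot': [0, 0, 0], 'hand': 0.3}]
end [0.4521 0.2728 0.1062] [-0.    -0.001 -1.   ] rows 20
```

View pics/wrist22.png

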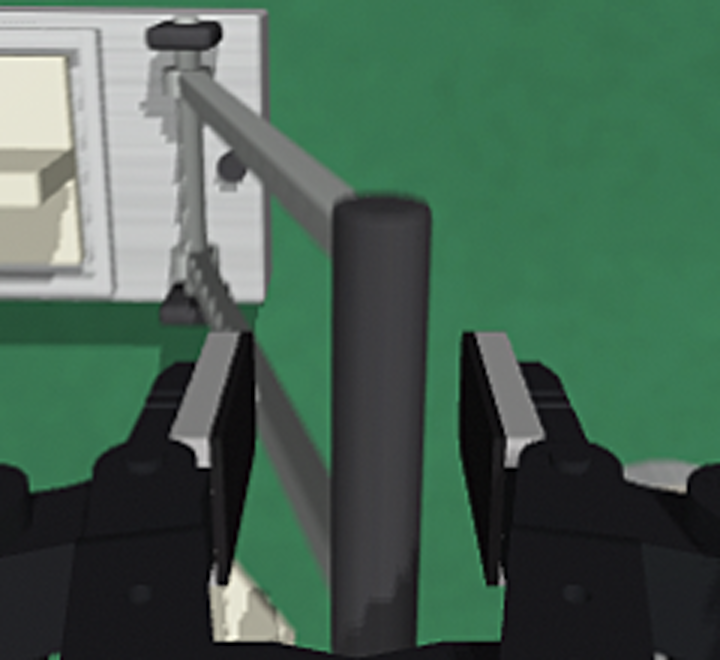

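View pics/side22.png

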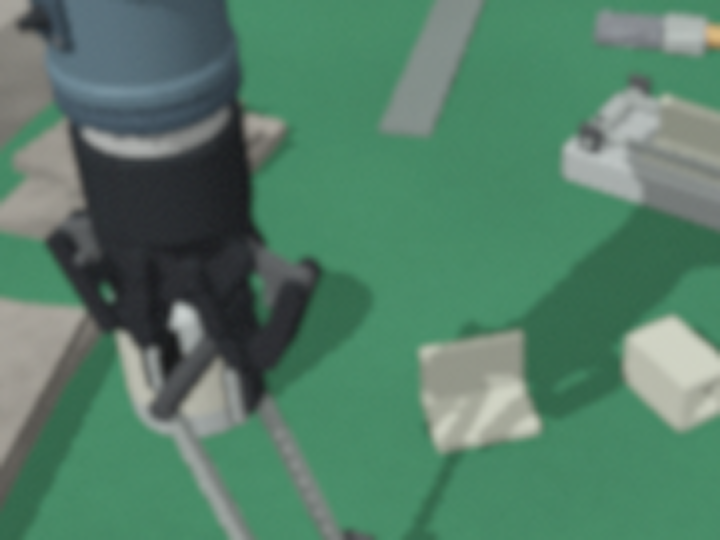

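Request:
drive_tool(deltas=[{"slide": [0, -0.27, -0.1], "delta_rot": [0, 0, 0], "hand": 0.3}, {"slide": [0, -0.24, -0.06], "delta_rot": [0, 0, 0], "hand": 0.3}, {"slide": [0, -0.24, -0.04], "delta_rot": [0, 0, 0], "hand": 0.3}, {"slide": [0, -0.24, -0.02], "delta_rot": [0, 0, 0], "hand": 0.3}, {"slide": [0, -0.24, -0.01], "delta_rot": [0, 0, 0], "hand": 0.3}])

```text
time_s: 26.15
eef_pos: [0.5918, 0.2734, 0.1761]
eef_rot: [-0.0, 0.707, 0.707, 0.001]
wrist_force: [1.4, -0.4, 0.6]
opening: 0.298
```

Request:
drive_tool(deltas=[{"slide": [0, -0.24, 0.01], "delta_rot": [0, 0, 0], "hand": 0.3}, {"slide": [0, -0.24, 0.03], "delta_rot": [0, 0, 0], "hand": 0.3}, {"slide": [0, -0.23, 0.04], "delta_rot": [0, 0, 0], "hand": 0.3}, {"slide": [0, -0.24, 0.05], "delta_rot": [0, 0, 0], "hand": 0.3}, {"slide": [0, -0.22, 0.08], "delta_rot": [0, 0, 0], "hand": 0.3}])

```text
time_s: 26.78
eef_pos: [0.533, 0.2733, 0.1645]
eef_rot: [-0.001, 0.707, 0.707, -0.0]
wrist_force: [2.0, -1.4, 0.1]
opening: 0.297
```

Request:
drive_tool(deltas=[{"slide": [0, -0.23, 0.08], "delta_rot": [0, 0, 0], "hand": 0.3}, {"slide": [0, -0.22, 0.1], "delta_rot": [0, 0, 0], "hand": 0.3}, {"slide": [0, -0.21, 0.11], "delta_rot": [0, 0, 0], "hand": 0.3}, {"slide": [0, -0.2, 0.13], "delta_rot": [0, 0, 0], "hand": 0.3}, {"slide": [0, 0, 0], "delta_rot": [0, 0, 0], "hand": 0.3}])

```text
time_s: 27.4
eef_pos: [0.4894, 0.2732, 0.1429]
eef_rot: [-0.001, 0.707, 0.707, -0.001]
wrist_force: [0.6, -0.4, -0.3]
opening: 0.299
```

```bash
python3 - <<'E'
from h import *
snap("wrist","23",(200,130,440,350),3); snap("side","23",(190,120,370,255),4)
p,R,o=cur(); print(p.round(4),R.as_matrix()[:,1:].round(3).tolist(),o["wrist_force"].round(1),o["time_s"])
E
```

```text
[0.4907 0.2733 0.1437] [[1.0, -0.001], [-0.001, 0.001], [-0.001, -1.0]] [-0.6 -0.9 -0.8] 27.5
```

View pics/wrist23.png

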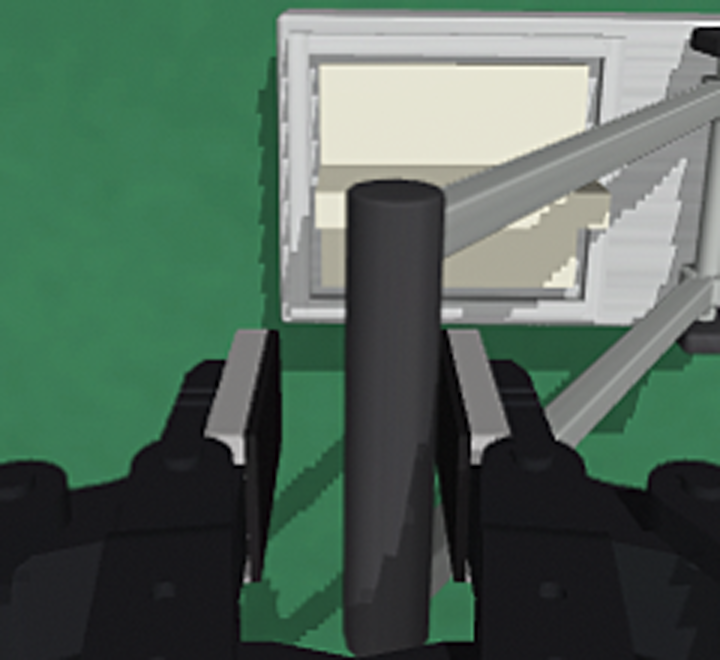

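View pics/side23.png

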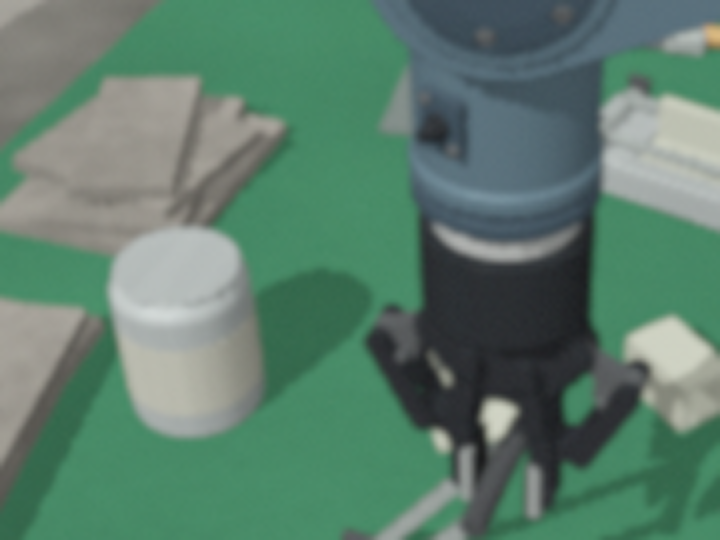

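```bash
python3 - <<'E'
from h import *
p,R,o=cur()
T=tool(0,0); w=[]
for th in np.linspace(.985,.42,11)[1:]:
    w.append(((.596-.18*np.cos(th)-.006,.2727,.0405+.18*np.sin(th)-.047),T,1,.3))
rows(p,R,w)
E
```

```text
[{'slide': [-0.01, -0.17, 0.12], 'delta_rot': [0.0, 0.0, 0.0], 'hand': 0.3}, {'slide': [0.0, -0.16, 0.13], 'delta_rot': [0.0, 0.0, 0.0], 'hand': 0.3}, {'slide': [0.0, -0.15, 0.13], 'delta_rot': [0.0, 0.0, 0.0], 'hand': 0.3}, {'slide': [0.0, -0.15, 0.15], 'delta_rot': [0.0, 0.0, 0.0], 'hand': 0.3}, {'slide': [0.0, -0.13, 0.15], 'delta_rot': [0.0, 0.0, 0.0], 'hand': 0.3}]
[{'slide': [0.0, -0.13, 0.16], 'delta_rot': [0.0, 0.0, 0.0], 'hand': 0.3}, {'slide': [0.0, -0.12, 0.16], 'delta_rot': [0.0, 0.0, 0.0], 'hand': 0.3}, {'slide': [0.0, -0.1, 0.18], 'delta_rot': [0.0, 0.0, 0.0], 'hand': 0.3}, {'slide': [0.0, -0.1, 0.17], 'delta_rot': [0.0, 0.0, 0.0], 'hand': 0.3}, {'slide': [0.0, -0.09, 0.19], 'delta_rot': [0.0, 0.0, 0.0], 'hand': 0.3}]
end [0.4256 0.2729 0.0668] [-0.001  0.001 -1.   ] rows 10
```

Request:
drive_tool(deltas=[{"slide": [0, -0.17, 0.12], "delta_rot": [0, 0, 0], "hand": 0.3}, {"slide": [0, -0.16, 0.13], "delta_rot": [0, 0, 0], "hand": 0.3}, {"slide": [0, -0.15, 0.13], "delta_rot": [0, 0, 0], "hand": 0.3}, {"slide": [0, -0.15, 0.15], "delta_rot": [0, 0, 0], "hand": 0.3}, {"slide": [0, -0.13, 0.15], "delta_rot": [0, 0, 0], "hand": 0.3}])

```text
time_s: 28.12
eef_pos: [0.4522, 0.2734, 0.1093]
eef_rot: [-0.001, 0.707, 0.707, -0.0]
wrist_force: [0.8, 0.6, -0.1]
opening: 0.299
```

Request:
drive_tool(deltas=[{"slide": [0, -0.13, 0.16], "delta_rot": [0, 0, 0], "hand": 0.3}, {"slide": [0, -0.12, 0.16], "delta_rot": [0, 0, 0], "hand": 0.3}, {"slide": [0, -0.1, 0.17], "delta_rot": [0, 0, 0], "hand": 0.3}, {"slide": [0, -0.1, 0.17], "delta_rot": [0, 0, 0], "hand": 0.3}, {"slide": [0, 0, 0], "delta_rot": [0, 0, 0], "hand": 0.3}])

```text
time_s: 28.75
eef_pos: [0.4297, 0.2733, 0.076]
eef_rot: [-0.001, 0.707, 0.707, -0.001]
wrist_force: [1.0, 0.5, -0.6]
opening: 0.301
```

```bash
python3 - <<'E'
from h import *
snap("wrist","24",(200,130,440,350),3); snap("side","24",(230,170,390,320),5)
p,R,o=cur(); print(p.round(4),R.as_matrix()[:,1:].round(3).tolist(),o["wrist_force"].round(1),o["time_s"])
E
```

```text
[0.4298 0.2733 0.0766] [[1.0, -0.002], [-0.001, 0.0], [-0.002, -1.0]] [-0.1 -1.  -0.1] 28.85
```

View pics/wrist24.png

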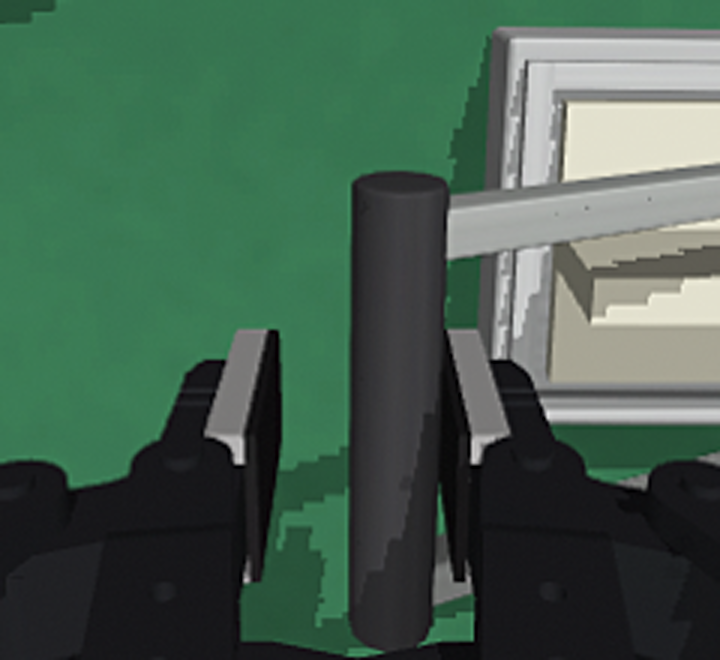

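View pics/side24.png

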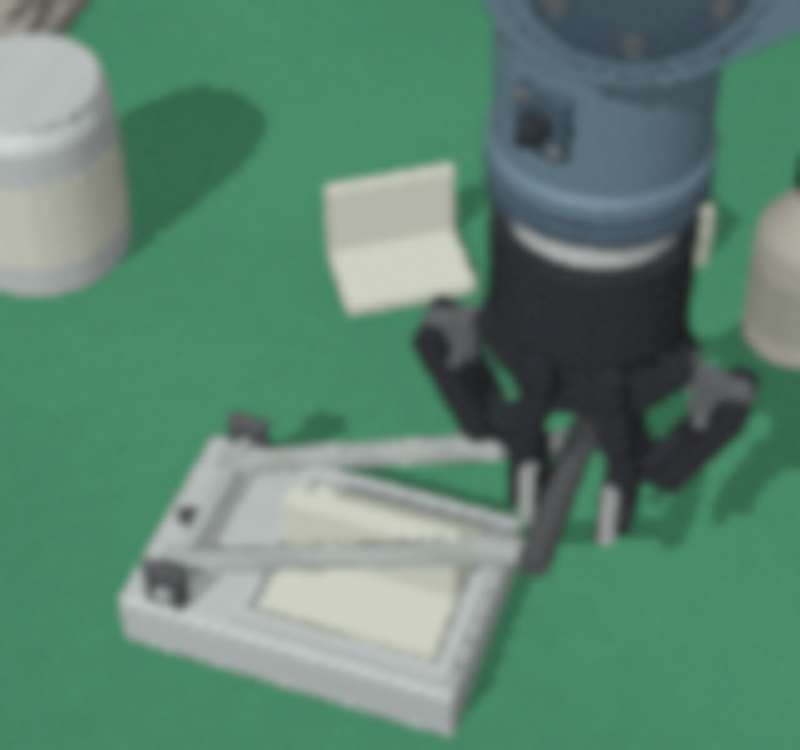

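Request:
drive_tool(deltas=[{"slide": [0, 0.05, -0.3], "delta_rot": [0, 0, 0], "hand": 0.3}, {"slide": [0, 0, -0.5], "delta_rot": [0, 0, 0], "hand": 0.3}, {"slide": [0, 0, -0.6], "delta_rot": [0, 0, 0], "hand": 0.3}, {"slide": [0, 0.07, -0.2], "delta_rot": [0, 0, 0], "hand": 0}, {"slide": [0, 0, 0], "delta_rot": [0, 0, 0], "hand": 0}])

```text
time_s: 29.48
eef_pos: [0.4372, 0.2735, 0.1578]
eef_rot: [-0.0, 0.708, 0.707, 0.001]
wrist_force: [-0.5, -1.2, 0.1]
opening: 0.002
```

Request:
drive_tool(deltas=[{"slide": [0, 0, 0.1], "delta_rot": [0, 0, 0], "hand": 0}, {"slide": [0, 0, 0.1], "delta_rot": [0, 0, 0], "hand": 0}, {"slide": [0, 0, 0], "delta_rot": [0, 0, 0], "hand": 0}, {"slide": [0, 0, 0], "delta_rot": [0, 0, 0], "hand": 0}, {"slide": [0, 0, 0], "delta_rot": [0, 0, 0], "hand": 0}])

```text
time_s: 30.1
eef_pos: [0.4365, 0.2735, 0.1469]
eef_rot: [-0.0, 0.708, 0.707, 0.0]
wrist_force: [0.6, 0.6, 0.3]
opening: -0.001
```

```bash
python3 - <<'E'
from h import *
snap("wrist","25",(200,130,440,350),3); snap("side","25",(230,170,390,320),5)
p,R,o=cur(); print(p.round(4),R.as_matrix()[:,1:].round(3).tolist(),o["wrist_force"].round(1),o["time_s"],o["opening"])
E
```

```text
[0.4365 0.2735 0.147 ] [[1.0, -0.0], [-0.001, 0.001], [-0.0, -1.0]] [-0.5  0.3 -0.5] 30.2 -0.0009418247970297422
```

View pics/wrist25.png

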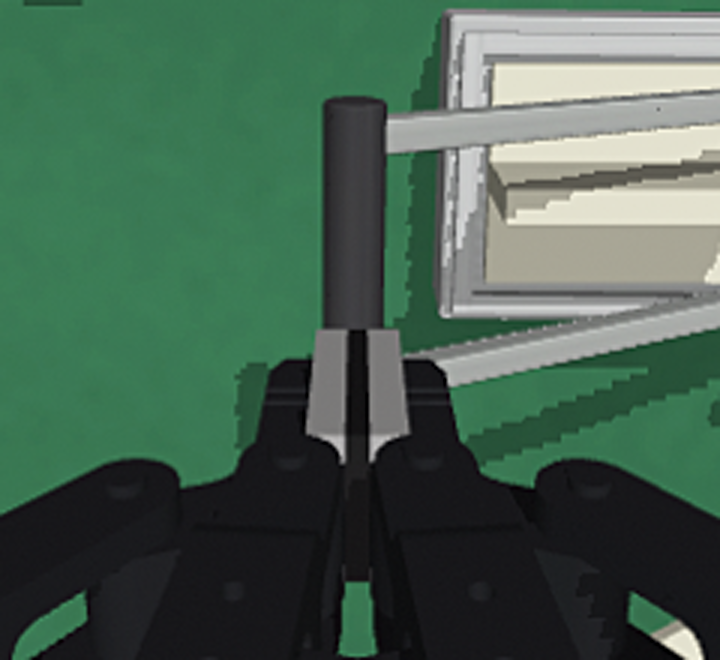

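View pics/side25.png

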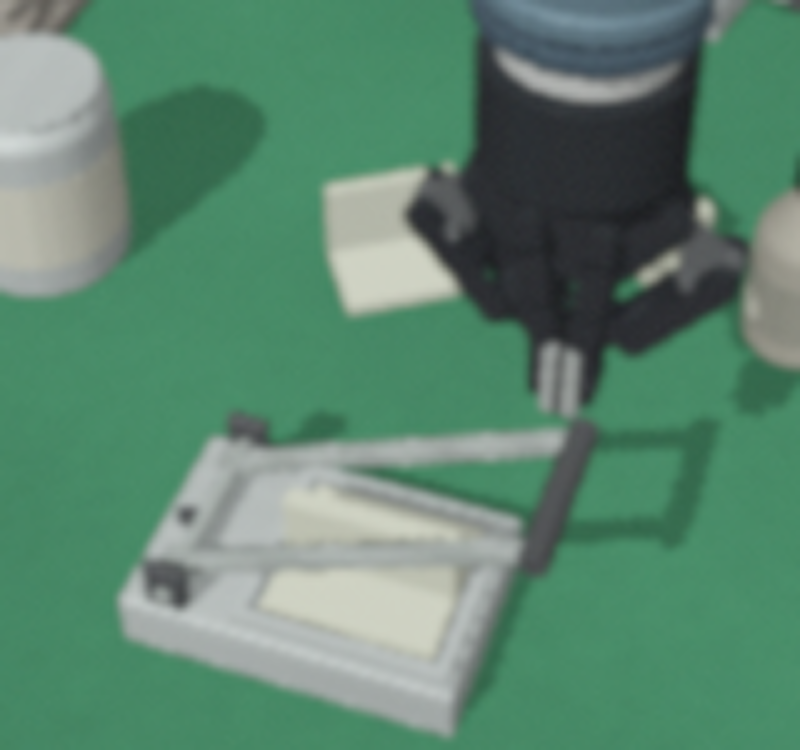

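Request:
drive_tool(deltas=[{"slide": [0, -0.01, 0.4], "delta_rot": [0, 0, 0], "hand": 0}, {"slide": [0, 0, 0.3], "delta_rot": [0, 0, 0], "hand": 0}, {"slide": [0, 0, 0.22], "delta_rot": [0, 0, 0], "hand": 0}, {"slide": [0, -0.1, 0.22], "delta_rot": [0, 0, 0], "hand": 0}, {"slide": [0, -0.09, 0.22], "delta_rot": [0, 0, 0], "hand": 0}])

```text
time_s: 30.82
eef_pos: [0.4262, 0.2735, 0.0784]
eef_rot: [-0.0, 0.708, 0.707, 0.0]
wrist_force: [0.3, -0.4, 0.2]
opening: 0.003
```

Request:
drive_tool(deltas=[{"slide": [0, -0.07, 0.23], "delta_rot": [0, 0, 0], "hand": 0}, {"slide": [0, -0.06, 0.24], "delta_rot": [0, 0, 0], "hand": 0}, {"slide": [0, -0.04, 0.24], "delta_rot": [0, 0, 0], "hand": 0}, {"slide": [0, -0.02, 0.2], "delta_rot": [0, 0, 0], "hand": 0}, {"slide": [0, 0, 0], "delta_rot": [0, 0, 0], "hand": 0}])

```text
time_s: 31.45
eef_pos: [0.4161, 0.2732, 0.0324]
eef_rot: [-0.001, 0.708, 0.707, -0.001]
wrist_force: [1.1, 0.4, 0.7]
opening: 0.001
```

```bash
python3 - <<'E'
from h import *
snap("wrist","26",(200,130,440,350),3); snap("side","26",(230,170,390,320),5)
p,R,o=cur(); print(p.round(4),R.as_matrix()[:,1:].round(3).tolist(),o["wrist_force"].round(1),o["time_s"],o["opening"])
E
```

```text
[0.4171 0.2735 0.0335] [[1.0, -0.0], [-0.001, 0.001], [-0.0, -1.0]] [ 1.   0.4 -1.1] 31.55 -0.0033324851791047415
```

View pics/side26.png

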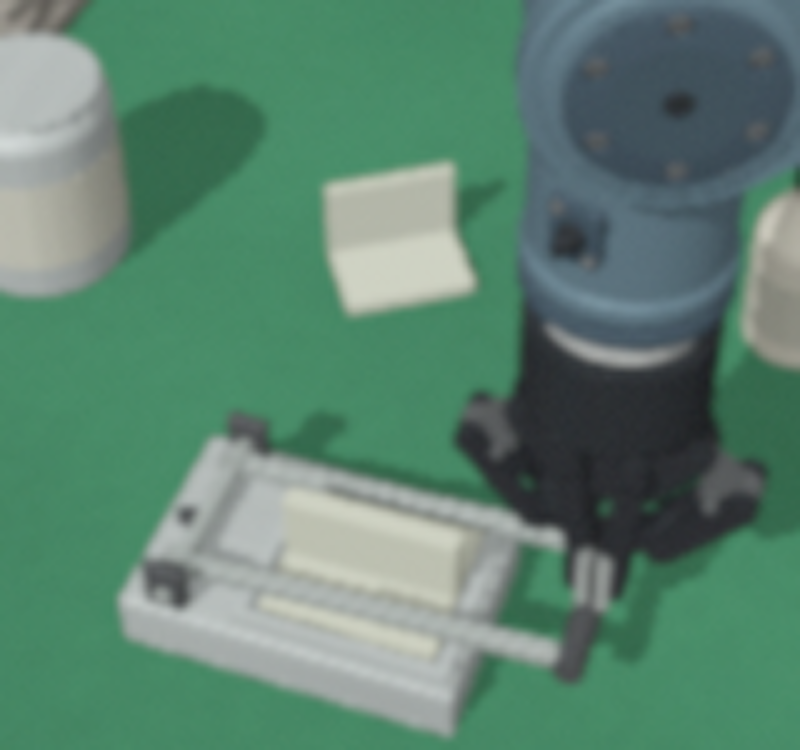

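Request:
drive_tool(deltas=[{"slide": [0, -0.01, 0.1], "delta_rot": [0, 0, 0], "hand": 0}, {"slide": [0, 0, 0.08], "delta_rot": [0, 0, 0], "hand": 0}, {"slide": [0, 0, 0.08], "delta_rot": [0, 0, 0], "hand": 0}, {"slide": [0, 0, 0], "delta_rot": [0, 0, 0], "hand": 0}, {"slide": [0, 0, 0], "delta_rot": [0, 0, 0], "hand": 0}])

```text
time_s: 32.17
eef_pos: [0.4162, 0.2735, 0.0203]
eef_rot: [-0.001, 0.707, 0.707, -0.0]
wrist_force: [0.1, -0.1, 1.0]
opening: 0.002
```

Request:
drive_tool(deltas=[{"slide": [0, 0, 0.06], "delta_rot": [0, 0, 0], "hand": 0}, {"slide": [0, 0, 0.06], "delta_rot": [0, 0, 0], "hand": 0}, {"slide": [0, 0, 0], "delta_rot": [0, 0, 0], "hand": 0}, {"slide": [0, 0, 0], "delta_rot": [0, 0, 0], "hand": 0}, {"slide": [0, 0, 0], "delta_rot": [0, 0, 0], "hand": 0}])

```text
time_s: 32.8
eef_pos: [0.417, 0.2738, 0.0179]
eef_rot: [-0.0, 0.707, 0.707, 0.0]
wrist_force: [-12.9, -5.7, 34.5]
opening: 0.003
```

```bash
python3 - <<'E'
from h import *
snap("wrist","27",(200,130,440,350),3); snap("side","27",(230,200,390,320),5)
p,R,o=cur(); print(p.round(4),o["wrist_force"].round(1),o["time_s"],o["opening"])
E
```

```text
[0.417  0.2738 0.0179] [-12.9  -6.1  35.8] 32.9 -0.0054952968171891855
```

View pics/side27.png

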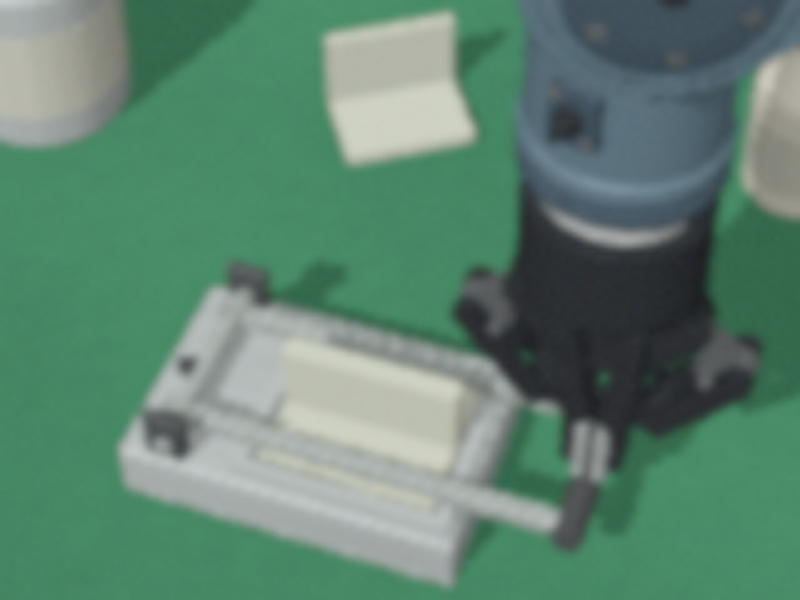

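View pics/wrist27.png

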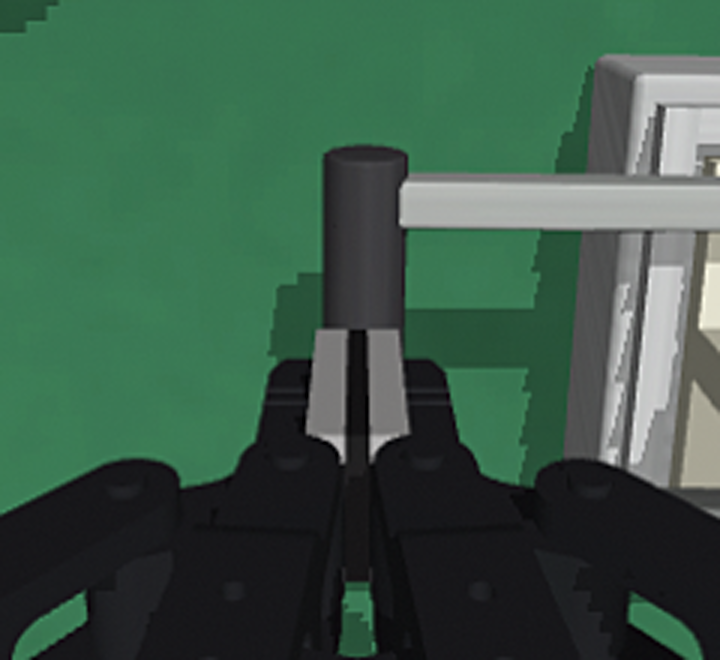

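The force jumped to 36 N at TCP z = 17.9 mm, which is the hard stop. I back off straight up and look again.

Request:
drive_tool(deltas=[{"slide": [0, 0, -0.1], "delta_rot": [0, 0, 0], "hand": 0}, {"slide": [0, 0, -0.3], "delta_rot": [0, 0, 0], "hand": 0}, {"slide": [0, 0, -0.6], "delta_rot": [0, 0, 0], "hand": 0}, {"slide": [0, 0, -0.8], "delta_rot": [0, 0, 0], "hand": 0}, {"slide": [0, -0.4, -0.8], "delta_rot": [0, 0, 0], "hand": 0}])

```text
time_s: 33.52
eef_pos: [0.3971, 0.2734, 0.1462]
eef_rot: [-0.0, 0.708, 0.706, 0.0]
wrist_force: [0.6, 0.1, 0.0]
opening: 0.005
```

Request:
drive_tool(deltas=[{"slide": [0, -0.6, -0.8], "delta_rot": [0, 0, 0], "hand": 0}, {"slide": [0, -0.4, -0.5], "delta_rot": [0, 0, 0], "hand": 0}, {"slide": [0, 0, 0], "delta_rot": [0, 0, 0], "hand": 0}, {"slide": [0, 0, 0], "delta_rot": [0, 0, 0], "hand": 0}, {"slide": [0, 0, 0], "delta_rot": [0, 0, 0], "hand": 0}])

```text
time_s: 34.15
eef_pos: [0.3463, 0.273, 0.2082]
eef_rot: [-0.001, 0.708, 0.707, -0.001]
wrist_force: [-0.3, 1.1, 0.7]
opening: 0.001
```

```bash
python3 - <<'E'
from h import *
snap("wrist","28"); snap("side","28",(245,245,365,320),6); snap("scene","28",(315,115,390,173),10)
p,R,o=cur(); print(p.round(4),o["wrist_force"].round(1),o["time_s"],o["opening"])
cv2.imwrite("pics/scenefull28.png",load("scene28")["frame"][:,:,::-1])
S,D,W=load("scene28"),load("side28"),load("wrist28")
for th in (0,.03,.06):
    X=[[.597-.18*np.cos(th),.2725+y,.0405+.18*np.sin(th)] for y in (.038,-.038)]
    print(th,((proj(S,X)+.5-[315,115])*10).round().tolist(),((proj(D,X)+.5-[245,245])*6).round().tolist(),proj(W,X).round().tolist())
E
```

```text
[0.3463 0.2732 0.2085] [-0.3 -0.6 -0.5] 34.3 -0.0038795156751157884
0 [[194.0, 135.0], [91.0, 250.0]] [[590.0, 377.0], [645.0, 208.0]] [[386.0, 141.0], [382.0, 208.0]]
0.03 [[194.0, 125.0], [92.0, 241.0]] [[591.0, 368.0], [646.0, 199.0]] [[387.0, 141.0], [383.0, 209.0]]
0.06 [[195.0, 116.0], [92.0, 231.0]] [[591.0, 359.0], [646.0, 190.0]] [[388.0, 142.0], [384.0, 211.0]]
```

View pics/side28.png

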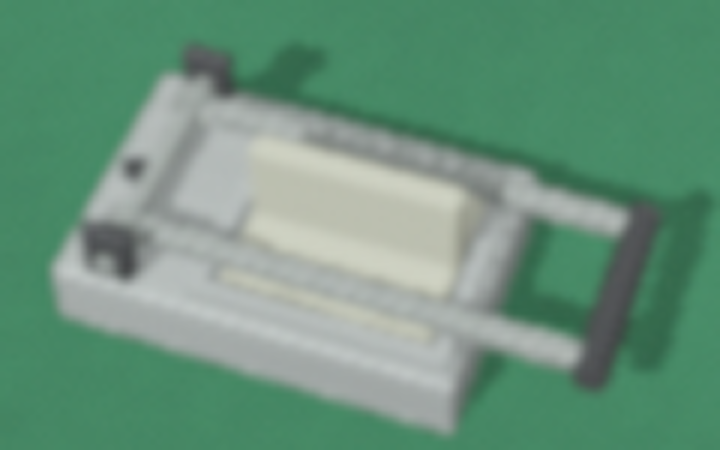

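View pics/scene28.png

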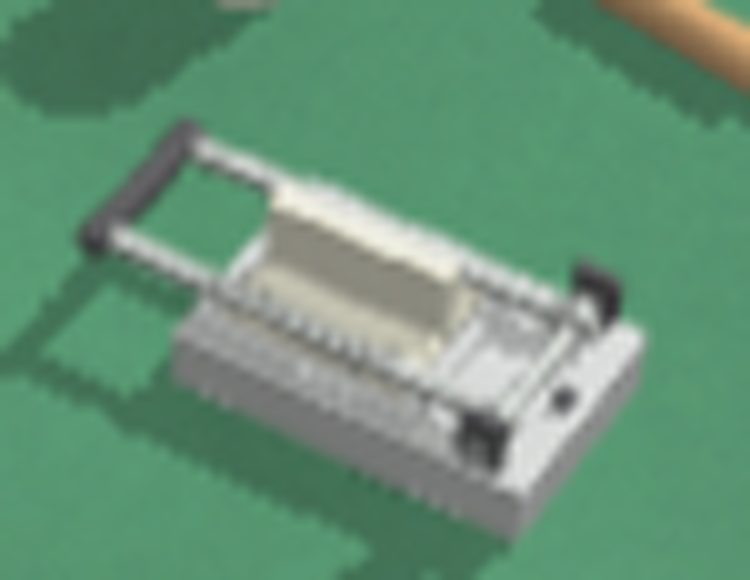

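View pics/wrist28.png

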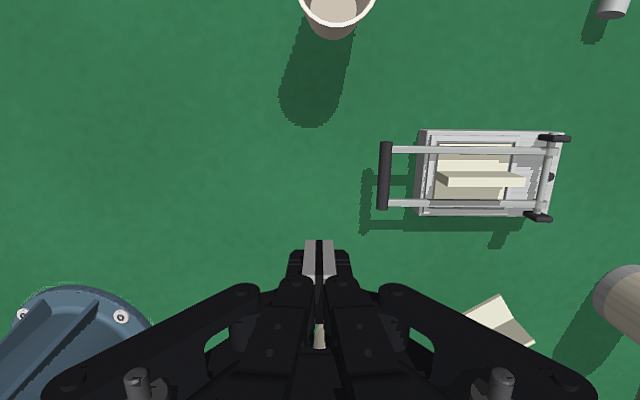

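View pics/scenefull28.png

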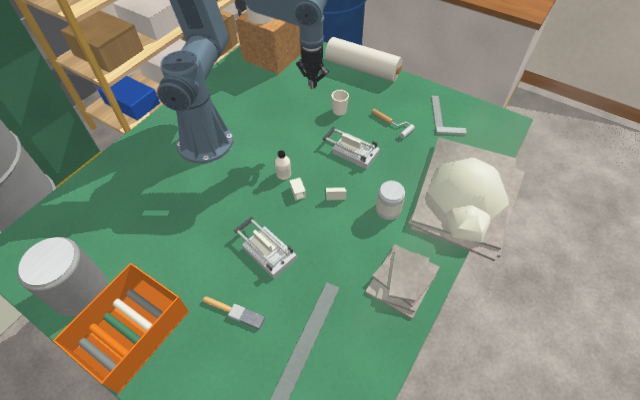

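```bash
python3 - <<'E'
from h import *
a=load("scene0")["frame"].astype(int); b=load("scene28")["frame"].astype(int)
for n,(x0,y0,x1,y1) in dict(clampB=(230,210,300,280),angle=(322,182,350,204),tube=(286,176,308,202),can=(373,178,408,222),brush=(198,292,268,332),roller=(366,104,418,142),cup=(328,88,352,116),hard=(272,148,294,182)).items():
    d=np.abs(a-b).max(2)[y0:y1,x0:x1]; print(n,"changed px>60:",(d>60).sum(),"of",d.size)
from bench import ctrl
o=ctrl.get_obs(); print(o["wrist_force"].round(1),o["time_s"]); print(ctrl.hand_in())
E
```

```text
clampB changed px>60: 0 of 4900
angle changed px>60: 0 of 616
tube changed px>60: 0 of 572
can changed px>60: 0 of 1540
brush changed px>60: 0 of 2800
roller changed px>60: 0 of 1976
cup changed px>60: 0 of 672
hard changed px>60: 0 of 748
[-0.3 -0.6 -0.5] 34.3
the job is handed in; nothing more can be done
None
```

I opened the empty clamp's lever to about 1.89 rad, laid the loose T-section flat in its recess with the web lengthways, and swung the lever shut onto its stop. The job was handed in at 34.3 s with the gripper well clear.

**Last checks:**
- **Lever:** the side view puts the bar within 1–4 enlarged pixels of where it should lie at 0 rad. The scene view reads about 0.01–0.03 rad, which is within its calibration error. Pushing down met a hard stop at about 36 N on the wrist sensor.
- **T-section:** it sits inside the rim, centred to a millimetre or two, with the lever's arms on the flange either side of the web.
- **Everything else:** comparing the first and last scene pictures shows no changes at the loaded clamp or any bystander.

**What disagreed or went wrong:**
- **Lever start angle:** the lever stood at about 0.06 rad at the start instead of fully shut.
- **Finger length:** the finger tips measured about 30 mm behind the reported TCP, although the text puts the TCP at their very end.
- **Opening attempts:** because of that, my first try did not catch the bar at all, and the second slipped off at about 1.05 rad with up to about 45 N on the wrist. I pushed deeper on the third try and the lever opened cleanly.

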